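# Clear the covered jar rack and wedge its gate

### The arm

A 6-joint arm with a two-finger parallel gripper is mounted at the origin on the work surface. World frame = base frame: x ahead of the robot, y to its left, z up, the work surface at z = 0. Lengths are in m, angles in rad, forces in N, time in s.
With the tool pointing down it reaches from about 0.4 to 0.825 m from the base axis. Payload 7 kg.
Tool frame: the origin (TCP) lies on the centre line of the jaws, within the pads' length; the fingertips stand tcp_to_tips ahead of it and the grasp point (between the pads) lies 6 mm ahead of it (tcp_to_tips is the distance from the TCP to the fingertips, in m); z points along the fingers, y is the line along which they close (so a half turn about z gives the same grasp; the last joint's range is limited). The gripper opens to 85 mm and grips with 20 to 120 N. Pads are 22 mm wide; open, the fingers measure 114 mm over their backs; the gripper's body (76 mm by 85 mm) begins 54 mm behind the grasp point. The pads swing forward as they close: fully open they stand 13 mm farther back than shut.
Start: joints at [0.288, 0.359, 0.012, 0, -1.224, -0.288], TCP at [0.675, -0, 0.256] pointing down, gripper open.
Joint ranges: [-3.07, 3.07], [-1.43, 2.12], [-1.02, 1.25], [-3.03, 1.67], [-3.05, -0], [-3.03, 3.03]. Speed limits (rad/s): [2.39, 2.39, 3.01, 3.14, 3.14, 3.14].

### API

Orientations are given as a unit quaternion [x, y, z, w].
In Python, from cell import * gives the robot as it stands.
- The arm moves only by the tool arm_command, never from a script. Its argument "plan" is a list of rows, each an object of numbers: "x", "y", "z": the shift along the world's x, y, z in units of 0.12 m (1.0 is 0.12 m); "rx", "ry", "rz": the turn, a rotation vector about the world's x, y, z in units of 45 degrees (1.0 is 45 degrees). A call has 1 to 12 rows; each row is the pose to reach, as a shift and turn from the pose commanded when the call began; what a row does not reach only later rows make up. A row lasts 1/12 s, in which the tool goes at most 41.7 mm and 7.16 degrees, less where a joint would pass 70% of its speed; a pose out of reach is approached as far as the arm can. A call with a number of a shift or a turn outside -1 to 1 is refused whole. A call with a gripper value outside its range is refused whole. "grip" is the gripper command: -1 is fully open, 1 is shut, values between are in proportion, set as the call begins (left out, the last holds). The fingers move at their own pace and stop on an object; "force" is the grip in N (left out, the last holds). Time passes only in rows, so rows that repeat a pose let the fingers close. It gives the time, the measured TCP pose, the force, the opening and the grip force at its end, in the units of the state.
- state(): the state, without advancing time (a new reading comes with each control period).
- grab_frame(name): name is "scene" or "side" or "wrist"; returns (picture, depth): 420x560x3 uint8, red, green, blue; 420x560 float32, m along the optical axis (not along the pixel's ray), 0 where there is no reading.
- camera_params(name): a dict with "camera_matrix" (3x3 intrinsics, pixels), "R" (3x3) and "t" (3): a world point X has camera coordinates R X + t. Camera axes: x right, y down, z forward; pixel columns grow to the right and rows downward; lengths in m; the calibration is good to about 2 mm. A picture is of the moment at which its call begins: read the wrist's pose just before it. camera_params takes no time and is no camera call; for the wrist camera it gives the pose at the moment of the call.
- sign_off(): hands the job in; it is judged then, once.
Trained networks look in the newest picture that a camera, given by its name, has taken for a name from the list of things; names that differ only in an ending like _2 or _b are one class to them, and where a whole thing is asked for, a point or a joint stands for the part that bears it (a point fixed in the world has none). Each returns a list of dicts, best first, with "conf" (0 to 1); they miss things now and then, are a little off and sometimes report something else, mostly with a low value. They report only what shows in the picture. A call takes as long as a camera call. They do not tell look-alikes from the thing itself.
- boxes_of(camera, thing): "bbox" ([left, top, right, bottom] in pixels, round what is visible of it).
- regions_of(camera, thing): "pixels" (420x560 bool, what is visible of it) and "bbox" ([left, top, right, bottom] in pixels, round what is visible of it).
The state is a dict: "clock": time; "joint_pos": joint angles; "qd": joint speeds; "tau": joint torques, N m; "eef_pos": TCP position; "tool_rot": TCP orientation; "contact_force": force on the tool from outside, world axes, zero at the start; "ft_torque": the same for the moment, N m; "gripper_width": finger opening in m; "finger_force": force on a finger pad.
Only numpy, scipy, OpenCV 4.12 (cv2) and the standard library are available. Lean on these libraries where they do the work, as an engineer would, in place of code of your own. Each camera call takes 0.05 s, during which the arm holds its last target. There are 200 camera calls.

### The job

Empty the covered rack of its round jars for washing: slide the gate open, draw each round jar out of its bay through the front opening and stand it upright on the flat white tray. The square tin stays in its bay. When all the round jars are on the tray, slide the gate fully shut again and push the wooden wedge, narrow end first and lying flat, firmly into the gap beside the gate so that it is jammed tight and the gate cannot slide; leave the other things on the bench where they are.

Things in the scene. Friction and masses are not known exactly. Their poses are not given: they have to be found in the camera images.
- rack_origin (a point): Fixed covered rack, wood with aluminium roof, 318 mm wide (its y), five bays in a row plus a wedge ledge at its +y end. Point on the bench under the middle bay; x from open front to back, z up. Bay centres: y = -124, -62, 0, 62, 124 mm, x = 0. Bays are 54 mm wide inside, without floor (jars stand on the bench), closed at the back, open at the front (x = -40 mm).
- roof_front (a point): Front edge of the rack's roof over the middle bay, on its upper face (74 mm high, roof 6 mm thick); axes as the rack's. Over each bay the roof has a slot 20 mm wide, open at the front and 52 mm deep: a jar cannot be lifted out, only drawn to the front, with 8 mm of lift under the roof. A jar is clear once its axis is 25 mm or more in front of this edge.
- gate (a joint): The gate: a dark steel comb lying on the roof (6 mm thick, top 80 mm above the bench) whose hooks bar the front ends of the slots. 0 m = shut, 0.027 m = fully open (all slots free); it slides along the rack's +y to open, with about 2 N of friction, and stays where it is left.
- gate_knob (a point): Centre of the gate's round black upright knob, 20 mm diameter and 38 mm high, standing on the gate's 30 mm high end block (block top 104 mm above the bench, this point 123 mm). Moves with the gate; axes as the rack's.
- gap_mouth (a point): Middle of the front mouth of the wedge gap (gate shut), on the ledge surface 74 mm above the bench; fixed, axes as the rack's. The gap lies between the gate's end block (-y) and the sprung wooden stop (+y): 40 mm wide at the mouth, narrowing to 28 mm over 60 mm in +x, walls 30 mm high. The ledge reaches 10 mm in front of the mouth. With the gate open the gap is nearly closed.
- stop (a joint): The wooden stop on the +y side of the gap: 0 m = free, up to 0.005 m = pressed back along +y against springs of 4 N per mm. A wedge driven tight presses it back by 1 mm or more (about 10 to 20 N of push along +x); a wedge merely laid in leaves it at 0.
- jar0_center (a point): Round amber glass jar, steel foot and lid: body 44 mm diameter, 60 mm high, then a 12 mm stem, then a round black knob 20 mm diameter from 88 to 122 mm above the base. Point on its axis 61 mm above the base; z is its up axis. Heavy base, 0.16 to 0.26 kg. Starts in one of the bays, stem in the slot, knob above the roof. May be absent.
- jar1_center (a point): Round amber glass jar, steel foot and lid: body 44 mm diameter, 60 mm high, then a 12 mm stem, then a round black knob 20 mm diameter from 88 to 122 mm above the base. Point on its axis 61 mm above the base; z is its up axis. Heavy base, 0.16 to 0.26 kg. Starts in one of the bays, stem in the slot, knob above the roof. May be absent.
- jar2_center (a point): Round amber glass jar, steel foot and lid: body 44 mm diameter, 60 mm high, then a 12 mm stem, then a round black knob 20 mm diameter from 88 to 122 mm above the base. Point on its axis 61 mm above the base; z is its up axis. Heavy base, 0.16 to 0.26 kg. Starts in one of the bays, stem in the slot, knob above the roof. May be absent.
- jar3_center (a point): Round amber glass jar, steel foot and lid: body 44 mm diameter, 60 mm high, then a 12 mm stem, then a round black knob 20 mm diameter from 88 to 122 mm above the base. Point on its axis 61 mm above the base; z is its up axis. Heavy base, 0.16 to 0.26 kg. Starts in one of the bays, stem in the slot, knob above the roof. May be absent.
- tin_center (a point): Square aluminium tin, body 42 x 42 x 60 mm, same stem, with a flat steel bar (34 x 10 mm, 26 mm high) as its grip, 114 mm high in all; in one of the bays, to be left there. This point is on its axis 57 mm above its base.
- wedge_center (a point): Light wood wedge lying flat, 110 mm long, 30 mm thick, 0.09 kg; point half-way up. Its +x points to the nose, 60 mm away (28 mm wide); it widens evenly to 42 mm at x = -10 mm, then a straight 42 mm wide tail to grip ends at x = -50 mm. It touches both walls of the shut gap when this point is over the mouth; 5 mm deeper presses the stop back 1 mm; at most 10 mm deeper.
- tray_top (a point): Flat white plastic tray (a thin board without rim) fixed to the bench, 200 mm (its x) by 240 mm (its y), 3 mm thick; this point is the centre of its top face. A beaker stands at its -y end.
- beaker_center (a point): Steel beaker on the tray, 56 mm diameter, 50 mm high; not to be disturbed. Point at its centre.
- driver_center (a point): Screwdriver 130 mm long lying on the black mat near the robot; leave alone.
- loupe_center (a point): Black eye loupe, 42 mm diameter, 42 mm high, standing on the mat; leave alone. Point half-way up.
- dome_center (a point): Clear dust dome with white knob, 96 mm diameter, 90 mm high, behind the rack and tray; leave alone.
- partstray_center (a point): Green parts tray with white dishes, 120 x 260 x 22 mm, behind the wash tray; leave alone.
- blower_center (a point): Grey bottle, 60 mm diameter, 130 mm high, behind the rack; leave alone.
Things that resemble listed ones, but are neither listed nor needed, are in the scene too. Leave any blue look-alike of the part that bears jar1_center alone. Of the things shaped like the part that bears wedge_center, the wooden one is meant.

How it is judged:
On the way, in this order (a step that is already met when the one before it is completed fails the run):
1. the gate is slid open (value of joint gate above 0.021 m), for 0.2 s.
2. every round jar stands upright on the tray, let go (x of jar0_center in the frame of tray_top between -0.088 and 0.088 m and y of jar0_center in the frame of tray_top between -0.108 and 0.108 m and z of jar0_center in the frame of tray_top between 0.056 and 0.066 m and angle between each of jar0_center, jar1_center, jar2_center, jar3_center's own z axis and vertical below 0.1 rad and contact force between the fingers and jar0 below 0.1 N and x of jar1_center in the frame of tray_top between -0.088 and 0.088 m and y of jar1_center in the frame of tray_top between -0.108 and 0.108 m and z of jar1_center in the frame of tray_top between 0.056 and 0.066 m and contact force between the fingers and jar1 below 0.1 N and x of jar2_center in the frame of tray_top between -0.088 and 0.088 m and y of jar2_center in the frame of tray_top between -0.108 and 0.108 m and z of jar2_center in the frame of tray_top between 0.056 and 0.066 m and contact force between the fingers and jar2 below 0.1 N and x of jar3_center in the frame of tray_top between -0.088 and 0.088 m and y of jar3_center in the frame of tray_top between -0.108 and 0.108 m and z of jar3_center in the frame of tray_top between 0.056 and 0.066 m and contact force between the fingers and jar3 below 0.1 N), for 0.2 s.
3. the gate is slid shut and the wedge driven tight beside it (value of joint gate below 0.004 m and value of joint stop above 0.0006 m and z of wedge_center in the frame of gap_mouth between 0.009 and 0.021 m and x of wedge_center in the frame of gap_mouth between -0.008 and 0.018 m and angle between the x axis of wedge_center and the x axis of gap_mouth, either way round below 0.08 rad), for 0.2 s.
At the end, for the whole second after the job is handed in: All round jars present stand upright (0.1 rad) on the tray, axis 12 mm or more inside its edges, released, at rest; gate under 4 mm; wedge flat in the gap, aligned within 0.08 rad, pressing the stop back over 0.6 mm; tin upright in its bay (all of step 2 and all of step 3 and x of tin_center in the frame of gap_mouth above 0 m and z of tin_center in the frame of gap_mouth below 0.01 m and angle between tin_center's own z axis and vertical below 0.15 rad and linear speed of each of jar0, jar1, jar2, jar3, wedge below 0.02 m/s); the robot touches nothing.
It fails at once if another thing on the bench is knocked more than 40 mm from its place (distance of any of beaker_center, driver_center, loupe_center, dome_center, partstray_center, blower_center from where it was at the start of the episode above 0.04 m).
It fails at once if the square tin is taken out of its bay (x of tin_center in the frame of gap_mouth below -0.02 m or z of tin_center in the frame of gap_mouth above 0.02 m).
Of jar0, jar1, jar2, jar3 only 3 to 4 are there at a start; the rules pass over those that are not, and their reading is None.
At some moment in a run one of jar0, jar1, jar2, jar3 may be knocked a few centimetres aside while the robot is not near it.
Once in a run the grip may slacken for a moment while it holds something.
It also fails if it takes over 210 s, if anything falls off the work surface, if the arm or the gripper's body presses on something with over 40 N, if the wrist force passes 120 N, or if a joint passes its speed limit or range.

## Working session

There is one attempt and no reset: what is moved stays moved. The work goes in short steps, Python scripts to look and compute and a tool call to move; the robot and the scene stay as the last step left them, time stands still between calls to the robot, and variables do not carry over. Pictures are saved under pics/ and viewed, at most 14 in all, crops included, and the job is handed in when it is done.

Besides the shell and the picture viewer there is one more tool, called after "Call:" in YAML: its name, and indented under it one key for each argument. arm_command: Moves the arm, as the interface text tells. Shifts and turns lie within -1 to 1; 1 stands for 0.12 m of shift or 45 degrees of turn. Its arguments: {"type":"object","properties":{"plan":{"type":"array"},"grip":{"type":"number"},"force":{"type":"number"}},"required":["plan"]}

```bash
ls; mkdir -p pics
cat > h.py <<'E'
from cell import *
import numpy as np, cv2
def snap(c):
    P=camera_params(c); im,d=grab_frame(c); return im,d,P
def cloud(d,P):
    K=np.array(P["camera_matrix"]);R=np.array(P["R"]);t=np.array(P["t"])
    v,u=np.mgrid[:d.shape[0],:d.shape[1]]
    X=np.stack([(u-K[0,2])/K[0,0]*d,(v-K[1,2])/K[1,1]*d,d],-1)
    return (X-t)@R   # world
def save(n,im,s=1.0,crop=None):
    if crop: im=im[crop[1]:crop[3],crop[0]:crop[2]]
    cv2.imwrite(f"pics/{n}.png",cv2.resize(im[:,:,::-1],None,fx=s,fy=s,interpolation=cv2.INTER_CUBIC))
E
python3 - <<'E'
from h import *
s=state();print({k:np.round(v,3) if not isinstance(v,dict) else v for k,v in s.items()})
a=[]
for c in("scene","side"):
    im,d,P=snap(c);save(c+"0",im,1.4)
    C=-np.array(P["R"]).T@np.array(P["t"]);print(c,C.round(3),np.array(P["R"])[2].round(2))
    X=cloud(d,P)
    for n in("jar0_center","tin_center","wedge_center","gate_knob","gate","tray_top","beaker_center","stop"):
        try:
            for r in regions_of(c,n)[:6]:
                m=r["pixels"]&(d>0);p=X[m]
                print(n,round(r["conf"],2),np.round(r["bbox"]),np.median(p,0).round(3),p.min(0).round(3),p.max(0).round(3))
        except Exception as e: print(n,e)
E
```

```text
pics
{'clock': np.float64(0.0), 'joint_pos': array([ 0.288,  0.359,  0.011, -0.   , -1.224, -0.288]), 'qd': array([-0.   ,  0.   , -0.   ,  0.001,  0.001,  0.001]), 'tau': array([ 0.0000e+00, -5.8332e+01,  2.9342e+01,  6.9370e+00, -6.0000e-03,
       -0.0000e+00]), 'eef_pos': array([ 0.675, -0.   ,  0.255]), 'tool_rot': array([-0.707,  0.707,  0.001, -0.001]), 'contact_force': array([ 0.16 ,  0.347, -0.577]), 'ft_torque': array([-0.047, -0.002,  0.02 ]), 'finger_force': np.float64(0.0), 'gripper_width': np.float64(0.085)}
scene [ 1.501 -0.041  0.913] [-0.76  0.04 -0.65]
jar0_center 0.54 [316. 209. 325. 251.] [0.588 0.122 0.091] [ 0.476  0.108 -0.003] [0.606 0.139 0.125]
tin_center 0.52 [273. 216. 285. 249.] [ 0.595 -0.002  0.058] [ 0.477 -0.021 -0.001] [0.603 0.017 0.115]
wedge_center 0.72 [338. 193. 371. 208.] [0.401 0.255 0.027] [ 0.359  0.2   -0.005] [0.426 0.312 0.034]
wedge_center 0.58 [372. 169. 400. 195.] [0.302 0.381 0.026] [ 0.244  0.341 -0.003] [0.349 0.43  0.035]
wedge_center 0.23 [266. 209. 416. 256.] [0.61  0.17  0.074] [ 0.431 -0.039 -0.006] [0.718 0.445 0.144]
gate_kno
[... 1162 characters left out ...]
gate 0.8 [267. 145. 319. 216.] [0.597 0.159 0.078] [ 0.536 -0.029 -0.003] [0.667 0.339 0.143]
tray_top 0.86 [233. 284. 343. 377.] [ 0.44  -0.343  0.001] [ 0.344 -0.464 -0.005] [ 0.562 -0.207  0.055]
beaker_center 0.82 [297. 313. 326. 346.] [ 0.49  -0.403  0.034] [ 0.463 -0.431  0.001] [ 0.517 -0.376  0.056]
beaker_center 0.31 [347. 202. 378. 239.] [ 0.751 -0.056  0.047] [ 0.714 -0.081 -0.006] [0.849 0.108 0.09 ]
stop 0.66 [262. 144. 318. 241.] [0.571 0.09  0.071] [ 0.534 -0.042 -0.006] [0.683 0.529 0.143]
stop 0.54 [290. 200. 305. 213.] [ 0.575 -0.005  0.098] [ 0.56  -0.011  0.07 ] [0.591 0.011 0.115]
stop 0.52 [265. 147. 277. 161.] [0.574 0.348 0.095] [0.56  0.313 0.074] [0.594 0.365 0.104]
```

View pics/scene0.png

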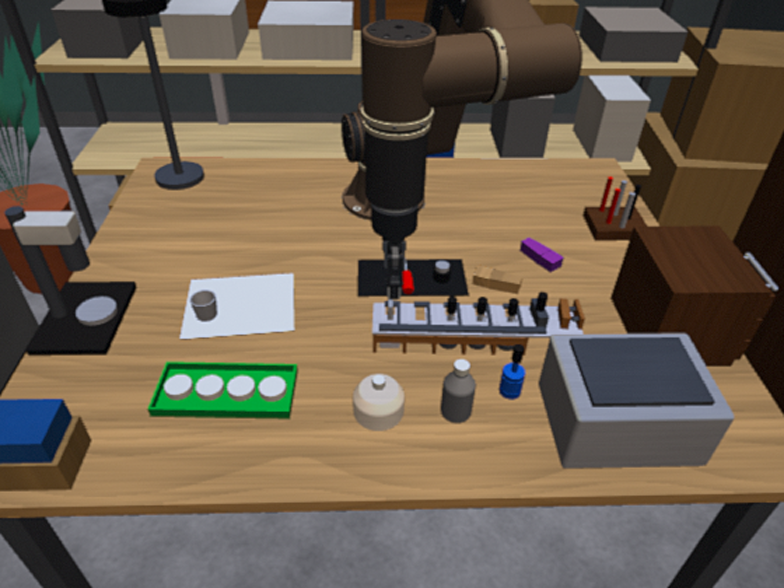

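View pics/side0.png

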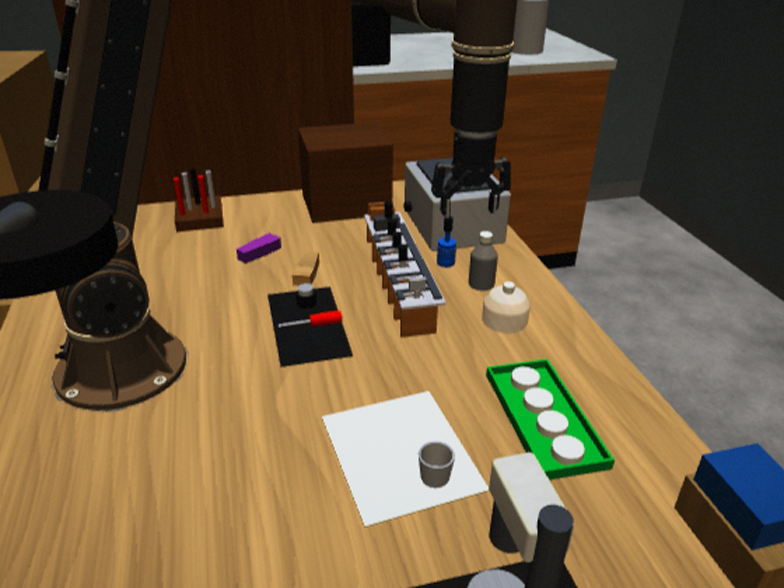

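The scene view (1.4×) shows the rack at about (370–585, 300–350). The tin is in the leftmost bay (390,310), the next bay is empty, and three dark jar knobs are at (452,305), (482,305) and (513,307). The gate knob is at (541,298). A blue look-alike jar stands behind the rack at (512,378). The wooden wedge is at (497,280) and the purple one at (541,253). The side view agrees, with the tray and beaker at (405,455).

Run:
```python
from h import *
P=camera_params("wrist");C=-np.array(P["R"]).T@np.array(P["t"]);print("wrist",C.round(3),np.array(P["R"]).round(2).tolist(),np.array(P["camera_matrix"])[0])
print({k:v for k,v in state().items() if 'tip' in k}, globals().get("tcp_to_tips"))
from scipy.spatial import cKDTree
from scipy.cluster.hierarchy import fcluster,linkage
pts=[]
for c in("scene","side"):
    im,d,P=snap(c);X=cloud(d,P).reshape(-1,3);ok=(d.ravel()>0)
    m=ok&(X[:,2]>.088)&(X[:,2]<.15)&(abs(X[:,0]-.58)<.06)&(X[:,1]>-.06)&(X[:,1]<.4)
    p=X[m];l=fcluster(linkage(p,'single'),.012,'distance')
    for k in set(l):
        q=p[l==k]
        if len(q)>8: print(c,len(q),((q.min(0)+q.max(0))/2).round(3),(q.max(0)-q.min(0)).round(3),q[:,2].max().round(3))
    m=ok&(X[:,2]>.064)&(X[:,2]<.084)&(abs(X[:,0]-.59)<.09)&(X[:,1]>-.08)&(X[:,1]<.42)
    q=X[m];r=cv2.minAreaRect(q[:,:2].astype(np.float32)*1000);print(c,'roof',r)
    m=ok&(X[:,2]>.002)&(X[:,2]<.008)&(abs(X[:,0]-.455)<.14)&(abs(X[:,1]+.335)<.16)
    for n in("tray_top","wedge_center"):
      for rr in regions_of(c,n)[:2]:
        m=(rr["pixels"]&(d>0)).ravel(); q=X[m]
        q=q[(q[:,2]<.012)] if n=="tray_top" else q[(q[:,2]>.022)]
        print(c,n,cv2.minAreaRect(q[:,:2].astype(np.float32)*1000))
```

```text
wrist [ 0.676 -0.084  0.373] [[-1.0, -0.0, -0.0], [-0.0, 0.95, 0.32], [0.0, 0.32, -0.95]] [374.42312901   0.         279.77824955]
{} 0.025
scene 35 [ 0.586 -0.002  0.102] [0.027 0.006 0.026] 0.115
scene 87 [0.59  0.245 0.106] [0.022 0.019 0.036] 0.124
scene 206 [0.59  0.3   0.117] [0.066 0.024 0.056] 0.145
scene 231 [0.594 0.363 0.098] [0.066 0.046 0.02 ] 0.108
scene 85 [0.585 0.182 0.106] [0.021 0.02  0.035] 0.124
scene 82 [0.584 0.122 0.107] [0.018 0.019 0.037] 0.126
scene roof ((590.2335815429688, 173.0947723388672), (421.0898742675781, 97.90033721923828), 87.95177459716797)
scene tray_top ((453.2063903808594, -336.9100341796875), (209.4597625732422, 240.8795166015625), 5.643272399902344)
scene wedge_center ((290.1922607421875, 383.3193359375), (110.34713745117188, 44.76372528076172), 33.25455856323242)
scene wedge_center ((393.5835266113281, 256.84100341796875), (108.10271453857422, 44.9278564453125), 65.1833267211914)
side 103 [ 0.575 -0.003  0.102] [0.034 0.016 0.027] 0.116
side 60 [0.587 0.242 0.104] [0.02  0.021 0.033] 0.121
side 157 [0.588 0.297 0.115] [0.061 0.029 0.053] 0.142
side 99 [0.581 0.361 0.097] [0.04  0.048 0.018] 0.106
side 70 [0.58  0.121 0.105] [0.018 0.024 0.034] 0.123
side 71 [0.581 0.181 0.105] [0.021 0.022 0.032] 0.121
side roof ((588.0427856445312, 172.6488037109375), (427.6600646972656, 92.08509826660156), 87.70819854736328)
side tray_top ((452.8294982910156, -335.2530212402344), (201.63575744628906, 243.78482055664062), 6.046407699584961)
side wedge_center ((285.9884338378906, 379.3213806152344), (107.94109344482422, 45.09721374511719), 31.494277954101562)
side wedge_center ((377.639404296875, 231.1565399169922), (178.68923950195312, 42.28645706176758), 68.07579803466797)
```

Call:
arm_command:
  plan:
    - {"x": -0.3, "y": 0.33, "z": 0.2}
    - {"x": -0.6, "y": 0.66, "z": 0.3}
    - {"x": -0.8, "y": 1.0, "z": 0.4}
    - {"x": -1.0, "y": 1.0, "z": 0.4}
    - {"x": -1.0, "y": 1.0, "z": 0.4}
  grip: -1

```text
$.plan[0]: bad value
```

Call:
arm_command:
  plan:
    - {"x": -0.3, "y": 0.33, "z": 0.2, "rx": 0, "ry": 0, "rz": 0}
    - {"x": -0.6, "y": 0.66, "z": 0.3, "rx": 0, "ry": 0, "rz": 0}
    - {"x": -0.8, "y": 1.0, "z": 0.4, "rx": 0, "ry": 0, "rz": 0}
    - {"x": -1.0, "y": 1.0, "z": 0.4, "rx": 0, "ry": 0, "rz": 0}
    - {"x": -1.0, "y": 1.0, "z": 0.4, "rx": 0, "ry": 0, "rz": 0}
  grip: -1
  force: 60

```text
clock: 1.62
eef_pos: [0.5523, 0.1223, 0.3062]
tool_rot: [0.708, -0.706, 0.0, -0.001]
contact_force: [1.0, -1.0, 0.1]
gripper_width: 0.0854
finger_force: 0.0
```

```bash
cat >> h.py <<'E'
from scipy.cluster.hierarchy import fcluster,linkage
def blobs(X,ok,lo,hi,zlo,zhi,gap=.01,nmin=20):
    m=ok&(X[...,2]>zlo)&(X[...,2]<zhi)&(X[...,0]>lo[0])&(X[...,0]<hi[0])&(X[...,1]>lo[1])&(X[...,1]<hi[1])
    p=X[m]; 
    if len(p)>6000: p=p[::len(p)//6000+1]
    if len(p)<2: return
    l=fcluster(linkage(p,'single'),gap,'distance')
    for k in set(l):
        q=p[l==k]
        if len(q)>=nmin:
            r=cv2.minAreaRect(q[:,:2].astype(np.float32)*1000)
            print(len(q),'mid',((q.min(0)+q.max(0))/2).round(4),'size',(q.max(0)-q.min(0)).round(3),'ztop',np.percentile(q[:,2],95).round(4),'rect',np.round(r[0],1),np.round(r[1],1),round(r[2],1))
E
python3 - <<'E'
from h import *
im,d,P=snap("wrist");save("w1",im,1.4);X=cloud(d,P)
print('knobs');blobs(X,d>0,(.5,-.05),(.66,.45),.110,.15,nmin=10)
print('knobs lower top only');blobs(X,d>0,(.5,-.05),(.66,.45),.09,.13)
print('wedge');blobs(X,d>0,(.3,.1),(.5,.45),.02,.04,.008)
print(state()['eef_pos'])
E
```

```text
knobs
650 mid [5.780e-01 5.000e-04 1.124e-01] size [0.034 0.01  0.005] ztop 0.1138 rect [5.78e+02 3.00e-01] [10.1 34. ] 88.4
399 mid [0.5888 0.2461 0.1163] size [0.019 0.019 0.012] ztop 0.1216 rect [588.8 245.9] [19.  19.2] 7.9
701 mid [0.5946 0.2999 0.1263] size [0.02  0.02  0.032] ztop 0.1415 rect [594.5 300. ] [19.4 19.7] 43.3
433 mid [0.5842 0.1841 0.1164] size [0.02  0.02  0.013] ztop 0.1216 rect [584.  184.2] [19.2 19. ] 19.6
464 mid [0.5819 0.1236 0.1166] size [0.02  0.019 0.012] ztop 0.1217 rect [581.9 123.5] [19.2 19. ] 51.1
knobs lower top only
774 mid [0.578  0.0006 0.1024] size [0.034 0.01  0.025] ztop 0.1137 rect [5.78e+02 3.00e-01] [10.2 34. ] 88.1
612 mid [0.589  0.2461 0.1063] size [0.02  0.019 0.032] ztop 0.1214 rect [589. 246.] [19.  19.5] 52.2
1452 mid [0.5906 0.3018 0.11  ] size [0.061 0.024 0.04 ] ztop 0.1249 rect [590.6 301.5] [60.6 23.3] 1.5
398 mid [0.5938 0.3754 0.0967] size [0.06  0.012 0.013] ztop 0.1 rect [593.5 376.2] [ 9.8 59.8] 83.9
960 mid [0.5926 0.3529 0.0973] size [0.061 0.025 0.015] ztop 0.1038 rect [592.6 353.1] [18.  59.9] 82.2
603 mid [0.5842 0.184  0.1064] size [0.02  0.02  0.033] ztop 0.1215 rect [584.1 184. ] [19.3 19.3] 18.0
583 mid [0.5819 0.1235 0.1064] size [0.02  0.02  0.033] ztop 0.1216 rect [581.9 123.5] [19.3 19. ] 51.1
wedge
579 mid [0.3712 0.1292 0.0299] size [0.039 0.041 0.019] ztop 0.0374 rect [373.8 127.6] [41.6 33.4] 63.8
2047 mid [0.3822 0.2415 0.0254] size [0.063 0.08  0.011] ztop 0.0298 rect [383.9 242.4] [73.8 42.8] 66.8
31 mid [0.423  0.2974 0.0246] size [0.004 0.016 0.009] ztop 0.0284 rect [423.2 297.4] [16.8  1.5] 76.6
[0.55221431 0.12232173 0.30655406]
```

View pics/w1.png

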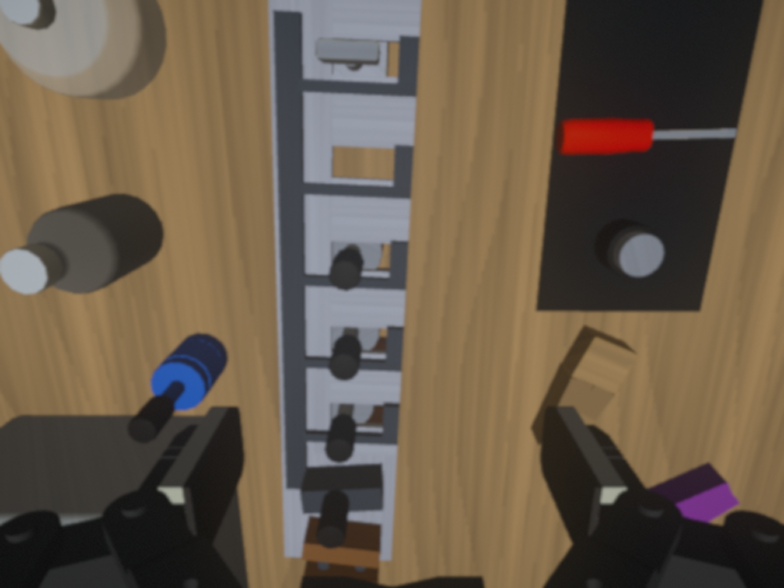

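The wrist view (1.4×) shows the tin bar at (348,50), jar knobs at (347,268), (345,357) and (341,438), and the gate knob at (333,518). The wooden wedge is at (590,385) and the purple one at (700,490). Next I go to the gate knob.

Call:
arm_command:
  plan:
    - {"x": 0.1, "y": 0.3, "z": 0, "rx": 0, "ry": 0, "rz": 0}
    - {"x": 0.2, "y": 0.6, "z": 0, "rx": 0, "ry": 0, "rz": 0}
    - {"x": 0.35, "y": 0.9, "z": -0.2, "rx": 0, "ry": 0, "rz": 0}
    - {"x": 0.35, "y": 1.0, "z": -0.4, "rx": 0, "ry": 0, "rz": 0}
    - {"x": 0.35, "y": 1.0, "z": -0.5, "rx": 0, "ry": 0, "rz": 0}
    - {"x": 0.35, "y": 1.0, "z": -0.5, "rx": 0, "ry": 0, "rz": 0}
  grip: -0.3

```text
clock: 2.17
eef_pos: [0.5956, 0.2398, 0.2399]
tool_rot: [0.707, -0.707, -0.001, 0.003]
contact_force: [-0.2, -1.3, -0.7]
gripper_width: 0.0555
finger_force: 0.0
```

Call:
arm_command:
  plan:
    - {"x": 0, "y": 0.25, "z": 0, "rx": 0, "ry": 0, "rz": 0}
    - {"x": 0, "y": 0.48, "z": 0, "rx": 0, "ry": 0, "rz": 0}
    - {"x": 0, "y": 0.48, "z": -0.3, "rx": 0, "ry": 0, "rz": 0}
    - {"x": 0, "y": 0.48, "z": -0.6, "rx": 0, "ry": 0, "rz": 0}
    - {"x": 0, "y": 0.48, "z": -0.92, "rx": 0, "ry": 0, "rz": 0}
    - {"x": 0, "y": 0.48, "z": -0.92, "rx": 0, "ry": 0, "rz": 0}
    - {"x": 0, "y": 0.48, "z": -0.92, "rx": 0, "ry": 0, "rz": 0}

```text
clock: 2.75
eef_pos: [0.5969, 0.2962, 0.1338]
tool_rot: [-0.707, 0.707, -0.0, -0.002]
contact_force: [1.3, 0.6, 1.3]
gripper_width: 0.0554
finger_force: 0.0
```

Call:
arm_command:
  plan:
    - {"x": 0, "y": 0.02, "z": 0, "rx": 0, "ry": 0, "rz": 0}
    - {"x": 0, "y": 0.02, "z": 0, "rx": 0, "ry": 0, "rz": 0}
    - {"x": 0, "y": 0.02, "z": 0, "rx": 0, "ry": 0, "rz": 0}
    - {"x": 0, "y": 0.02, "z": 0, "rx": 0, "ry": 0, "rz": 0}
    - {"x": 0, "y": 0.02, "z": 0, "rx": 0, "ry": 0, "rz": 0}
    - {"x": 0, "y": 0.02, "z": 0, "rx": 0, "ry": 0, "rz": 0}
  grip: 1
  force: 40

```text
clock: 3.25
eef_pos: [0.5941, 0.3, 0.1369]
tool_rot: [0.707, -0.707, -0.001, 0.001]
contact_force: [-18.1, 0.2, 12.4]
gripper_width: 0.0188
finger_force: 38.8
```

Call:
arm_command:
  plan:
    - {"x": 0, "y": 0.06, "z": 0, "rx": 0, "ry": 0, "rz": 0}
    - {"x": 0.005, "y": 0.12, "z": 0, "rx": 0, "ry": 0, "rz": 0}
    - {"x": 0.007, "y": 0.18, "z": 0, "rx": 0, "ry": 0, "rz": 0}
    - {"x": 0.009, "y": 0.24, "z": 0, "rx": 0, "ry": 0, "rz": 0}
    - {"x": 0.009, "y": 0.26, "z": 0, "rx": 0, "ry": 0, "rz": 0}
    - {"x": 0.009, "y": 0.26, "z": 0, "rx": 0, "ry": 0, "rz": 0}
    - {"x": 0.009, "y": 0.26, "z": 0, "rx": 0, "ry": 0, "rz": 0}

```text
clock: 3.83
eef_pos: [0.5951, 0.3271, 0.1368]
tool_rot: [-0.707, 0.707, -0.0, -0.004]
contact_force: [-15.8, -13.9, 16.1]
gripper_width: 0.0191
finger_force: 39.8
```

```bash
python3 -c "
from h import *
print(tcp_to_tips,state()['eef_pos'],state()['contact_force'])"
```

```text
0.025 [0.59513275 0.32710558 0.13681301] [-15.76224793 -13.92206218  16.07965899]
```

Call:
arm_command:
  plan:
    - {"x": 0, "y": -0.03, "z": 0.03, "rx": 0, "ry": 0, "rz": 0}
    - {"x": 0, "y": -0.03, "z": 0.03, "rx": 0, "ry": 0, "rz": 0}
    - {"x": 0, "y": -0.03, "z": 0.03, "rx": 0, "ry": 0, "rz": 0}
    - {"x": 0, "y": -0.03, "z": 0.3, "rx": 0, "ry": 0, "rz": 0}
    - {"x": 0, "y": -0.03, "z": 0.5, "rx": 0, "ry": 0, "rz": 0}
    - {"x": 0, "y": -0.03, "z": 0.5, "rx": 0, "ry": 0, "rz": 0}
    - {"x": 0, "y": -0.03, "z": 0.5, "rx": 0, "ry": 0, "rz": 0}
  grip: -0.3

```text
clock: 4.42
eef_pos: [0.5992, 0.3288, 0.1966]
tool_rot: [0.707, -0.707, 0.0, -0.003]
contact_force: [0.2, 0.0, -0.9]
gripper_width: 0.055
finger_force: 0.0
```

Call:
arm_command:
  plan:
    - {"x": -0.04, "y": -0.3, "z": 0, "rx": 0, "ry": 0, "rz": 0}
    - {"x": -0.083, "y": -0.6, "z": 0, "rx": 0, "ry": 0, "rz": 0}
    - {"x": -0.083, "y": -0.68, "z": -0.1, "rx": 0, "ry": 0, "rz": 0}
    - {"x": -0.083, "y": -0.68, "z": -0.35, "rx": 0, "ry": 0, "rz": 0}
    - {"x": -0.083, "y": -0.68, "z": -0.6, "rx": 0, "ry": 0, "rz": 0}
    - {"x": -0.083, "y": -0.68, "z": -0.65, "rx": 0, "ry": 0, "rz": 0}
    - {"x": -0.083, "y": -0.68, "z": -0.65, "rx": 0, "ry": 0, "rz": 0}
    - {"x": -0.083, "y": -0.68, "z": -0.65, "rx": 0, "ry": 0, "rz": 0}

```text
clock: 5.08
eef_pos: [0.5885, 0.2463, 0.1163]
tool_rot: [0.707, -0.707, 0.0, 0.0]
contact_force: [-0.3, -0.3, 0.9]
gripper_width: 0.0554
finger_force: 0.0
```

Call:
arm_command:
  plan:
    - {"x": 0, "y": 0, "z": 0, "rx": 0, "ry": 0, "rz": 0}
    - {"x": 0, "y": 0, "z": 0, "rx": 0, "ry": 0, "rz": 0}
    - {"x": 0, "y": 0, "z": 0, "rx": 0, "ry": 0, "rz": 0}
    - {"x": 0, "y": 0, "z": 0, "rx": 0, "ry": 0, "rz": 0}
    - {"x": 0, "y": 0, "z": 0, "rx": 0, "ry": 0, "rz": 0}
    - {"x": 0, "y": 0, "z": 0, "rx": 0, "ry": 0, "rz": 0}
  grip: 1
  force: 60

```text
clock: 5.58
eef_pos: [0.5887, 0.2466, 0.1175]
tool_rot: [0.707, -0.707, 0.0, -0.001]
contact_force: [-2.3, 0.7, 7.3]
gripper_width: 0.0184
finger_force: 58.7
```

Call:
arm_command:
  plan:
    - {"x": 0, "y": 0, "z": 0.03, "rx": 0, "ry": 0, "rz": 0}
    - {"x": -0.1, "y": 0.004, "z": 0.03, "rx": 0, "ry": 0, "rz": 0}
    - {"x": -0.25, "y": 0.01, "z": 0.03, "rx": 0, "ry": 0, "rz": 0}
    - {"x": -0.4, "y": 0.015, "z": 0.03, "rx": 0, "ry": 0, "rz": 0}
    - {"x": -0.55, "y": 0.02, "z": 0.03, "rx": 0, "ry": 0, "rz": 0}
    - {"x": -0.7, "y": 0.025, "z": 0.03, "rx": 0, "ry": 0, "rz": 0}
    - {"x": -0.7, "y": 0.025, "z": 0.03, "rx": 0, "ry": 0, "rz": 0}
    - {"x": -0.7, "y": 0.025, "z": 0.03, "rx": 0, "ry": 0, "rz": 0}

```text
clock: 6.25
eef_pos: [0.5034, 0.249, 0.1199]
tool_rot: [0.707, -0.707, -0.0, -0.0]
contact_force: [0.4, -0.3, -1.9]
gripper_width: 0.0183
finger_force: 59.2
```

Call:
arm_command:
  plan:
    - {"x": 0, "y": 0, "z": 0.2, "rx": 0, "ry": 0, "rz": 0}
    - {"x": 0, "y": 0, "z": 0.45, "rx": 0, "ry": 0, "rz": 0}
    - {"x": 0, "y": 0, "z": 0.55, "rx": 0, "ry": 0, "rz": 0}
    - {"x": 0, "y": 0, "z": 0.55, "rx": 0, "ry": 0, "rz": 0}

```text
clock: 6.58
eef_pos: [0.5063, 0.2502, 0.1892]
tool_rot: [0.707, -0.707, 0.0, -0.003]
contact_force: [0.6, 0.8, -2.9]
gripper_width: 0.0185
finger_force: 59.4
```

Call:
arm_command:
  plan:
    - {"x": -0.04, "y": -0.2, "z": 0, "rx": 0, "ry": 0, "rz": 0}
    - {"x": -0.08, "y": -0.45, "z": 0, "rx": 0, "ry": 0, "rz": 0}
    - {"x": -0.12, "y": -0.72, "z": 0, "rx": 0, "ry": 0, "rz": 0}
    - {"x": -0.165, "y": -1.0, "z": 0, "rx": 0, "ry": 0, "rz": 0}

```text
clock: 6.92
eef_pos: [0.4839, 0.1278, 0.1845]
tool_rot: [0.707, -0.707, -0.0, 0.001]
contact_force: [2.2, -0.4, -1.9]
gripper_width: 0.018
finger_force: 59.3
```

Call:
arm_command:
  plan:
    - {"x": -0.04, "y": -0.25, "z": 0, "rx": 0, "ry": 0, "rz": 0}
    - {"x": -0.08, "y": -0.5, "z": 0, "rx": 0, "ry": 0, "rz": 0}
    - {"x": -0.12, "y": -0.75, "z": 0, "rx": 0, "ry": 0, "rz": 0}
    - {"x": -0.165, "y": -1.0, "z": 0, "rx": 0, "ry": 0, "rz": 0}

```text
clock: 7.25
eef_pos: [0.464, 0.0074, 0.1849]
tool_rot: [-0.707, 0.707, 0.0, -0.0]
contact_force: [0.4, 0.3, -3.4]
gripper_width: 0.0182
finger_force: 59.3
```

Call:
arm_command:
  plan:
    - {"x": -0.04, "y": -0.25, "z": 0, "rx": 0, "ry": 0, "rz": 0}
    - {"x": -0.08, "y": -0.5, "z": 0, "rx": 0, "ry": 0, "rz": 0}
    - {"x": -0.12, "y": -0.75, "z": 0, "rx": 0, "ry": 0, "rz": 0}
    - {"x": -0.165, "y": -1.0, "z": 0, "rx": 0, "ry": 0, "rz": 0}

```text
clock: 7.58
eef_pos: [0.4442, -0.1126, 0.1849]
tool_rot: [-0.707, 0.707, 0.0, -0.0]
contact_force: [0.7, -0.2, -1.7]
gripper_width: 0.0183
finger_force: 59.3
```

Call:
arm_command:
  plan:
    - {"x": -0.04, "y": -0.25, "z": 0, "rx": 0, "ry": 0, "rz": 0}
    - {"x": -0.08, "y": -0.5, "z": 0, "rx": 0, "ry": 0, "rz": 0}
    - {"x": -0.12, "y": -0.75, "z": 0, "rx": 0, "ry": 0, "rz": 0}
    - {"x": -0.165, "y": -1.0, "z": 0, "rx": 0, "ry": 0, "rz": 0}

```text
clock: 7.92
eef_pos: [0.4244, -0.2327, 0.1849]
tool_rot: [-0.707, 0.707, 0.0, -0.0]
contact_force: [0.7, 0.2, -1.4]
gripper_width: 0.0185
finger_force: 59.3
```

Call:
arm_command:
  plan:
    - {"x": -0.04, "y": -0.25, "z": 0, "rx": 0, "ry": 0, "rz": 0}
    - {"x": -0.08, "y": -0.5, "z": 0, "rx": 0, "ry": 0, "rz": 0}
    - {"x": -0.12, "y": -0.75, "z": 0, "rx": 0, "ry": 0, "rz": 0}
    - {"x": -0.165, "y": -1.0, "z": 0, "rx": 0, "ry": 0, "rz": 0}
    - {"x": -0.165, "y": -1.0, "z": 0, "rx": 0, "ry": 0, "rz": 0}

```text
clock: 8.33
eef_pos: [0.4041, -0.3551, 0.1843]
tool_rot: [-0.706, 0.708, 0.001, -0.001]
contact_force: [0.8, 0.4, -1.6]
gripper_width: 0.0186
finger_force: 59.3
```

Call:
arm_command:
  plan:
    - {"x": 0, "y": -0.13, "z": 0, "rx": 0, "ry": 0, "rz": 0}
    - {"x": 0, "y": -0.13, "z": -0.2, "rx": 0, "ry": 0, "rz": 0}
    - {"x": 0, "y": -0.13, "z": -0.35, "rx": 0, "ry": 0, "rz": 0}
    - {"x": 0, "y": -0.13, "z": -0.46, "rx": 0, "ry": 0, "rz": 0}
    - {"x": 0, "y": -0.13, "z": -0.52, "rx": 0, "ry": 0, "rz": 0}
    - {"x": 0, "y": -0.13, "z": -0.52, "rx": 0, "ry": 0, "rz": 0}
    - {"x": 0, "y": -0.13, "z": -0.52, "rx": 0, "ry": 0, "rz": 0}

```text
clock: 8.92
eef_pos: [0.4051, -0.3667, 0.1227]
tool_rot: [-0.707, 0.707, 0.0, -0.0]
contact_force: [-0.3, 0.6, -1.4]
gripper_width: 0.0185
finger_force: 59.3
```

Call:
arm_command:
  plan:
    - {"x": 0, "y": 0, "z": -0.01, "rx": 0, "ry": 0, "rz": 0}
    - {"x": 0, "y": 0, "z": -0.02, "rx": 0, "ry": 0, "rz": 0}
    - {"x": 0, "y": 0, "z": -0.02, "rx": 0, "ry": 0, "rz": 0}
    - {"x": 0, "y": 0, "z": -0.02, "rx": 0, "ry": 0, "rz": 0}

```text
clock: 9.25
eef_pos: [0.4052, -0.3666, 0.1209]
tool_rot: [0.707, -0.707, 0.0, -0.0]
contact_force: [-0.2, 0.6, -2.0]
gripper_width: 0.0184
finger_force: 59.3
```

Call:
arm_command:
  plan:
    - {"x": 0, "y": 0, "z": 0, "rx": 0, "ry": 0, "rz": 0}
    - {"x": 0, "y": 0, "z": 0, "rx": 0, "ry": 0, "rz": 0}
    - {"x": 0, "y": 0, "z": 0, "rx": 0, "ry": 0, "rz": 0}
    - {"x": 0, "y": 0, "z": 0.05, "rx": 0, "ry": 0, "rz": 0}
    - {"x": 0, "y": 0, "z": 0.3, "rx": 0, "ry": 0, "rz": 0}
    - {"x": 0, "y": 0, "z": 0.6, "rx": 0, "ry": 0, "rz": 0}
    - {"x": 0, "y": 0.2, "z": 0.9, "rx": 0, "ry": 0, "rz": 0}
    - {"x": 0.2, "y": 0.45, "z": 1, "rx": 0, "ry": 0, "rz": 0}
    - {"x": 0.4, "y": 0.7, "z": 1, "rx": 0, "ry": 0, "rz": 0}
    - {"x": 0.6, "y": 1, "z": 1, "rx": 0, "ry": 0, "rz": 0}
  grip: -0.3

```text
clock: 10.08
eef_pos: [0.4775, -0.2474, 0.2433]
tool_rot: [-0.707, 0.708, -0.002, 0.001]
contact_force: [1.0, -1.1, -0.6]
gripper_width: 0.0554
finger_force: 0.0
```

Call:
arm_command:
  plan:
    - {"x": 0.06, "y": 0.3, "z": 0, "rx": 0, "ry": 0, "rz": 0}
    - {"x": 0.12, "y": 0.6, "z": 0, "rx": 0, "ry": 0, "rz": 0}
    - {"x": 0.22, "y": 0.9, "z": 0, "rx": 0, "ry": 0, "rz": 0}

```text
clock: 10.33
eef_pos: [0.5023, -0.1383, 0.2415]
tool_rot: [-0.707, 0.707, -0.0, 0.0]
contact_force: [1.2, -0.2, -0.5]
gripper_width: 0.0556
finger_force: 0.0
```

Call:
arm_command:
  plan:
    - {"x": 0.06, "y": 0.3, "z": 0, "rx": 0, "ry": 0, "rz": 0}
    - {"x": 0.12, "y": 0.6, "z": 0, "rx": 0, "ry": 0, "rz": 0}
    - {"x": 0.22, "y": 0.9, "z": 0, "rx": 0, "ry": 0, "rz": 0}

```text
clock: 10.58
eef_pos: [0.5286, -0.0301, 0.2417]
tool_rot: [0.707, -0.707, 0.0, -0.0]
contact_force: [-0.1, -0.6, -0.2]
gripper_width: 0.0555
finger_force: 0.0
```

Call:
arm_command:
  plan:
    - {"x": 0.06, "y": 0.3, "z": 0, "rx": 0, "ry": 0, "rz": 0}
    - {"x": 0.12, "y": 0.6, "z": 0, "rx": 0, "ry": 0, "rz": 0}
    - {"x": 0.22, "y": 0.9, "z": 0, "rx": 0, "ry": 0, "rz": 0}

```text
clock: 10.83
eef_pos: [0.555, 0.0779, 0.2417]
tool_rot: [0.707, -0.707, 0.0, -0.0]
contact_force: [0.7, 0.6, -0.1]
gripper_width: 0.0552
finger_force: 0.0
```

Call:
arm_command:
  plan:
    - {"x": 0.06, "y": 0.3, "z": 0, "rx": 0, "ry": 0, "rz": 0}
    - {"x": 0.12, "y": 0.6, "z": 0, "rx": 0, "ry": 0, "rz": 0}
    - {"x": 0.22, "y": 0.9, "z": 0, "rx": 0, "ry": 0, "rz": 0}
    - {"x": 0.22, "y": 0.9, "z": 0, "rx": 0, "ry": 0, "rz": 0}

```text
clock: 11.17
eef_pos: [0.5834, 0.1893, 0.2407]
tool_rot: [0.708, -0.706, 0.0, -0.001]
contact_force: [0.6, -1.2, 1.1]
gripper_width: 0.0558
finger_force: 0.0
```

```bash
cat >> h.py <<'E'
def check():
    for c in("scene","side"):
        im,d,P=snap(c);X=cloud(d,P)
        print(c,'tray');blobs(X,d>0,(.3,-.5),(.6,-.18),.09,.14,nmin=8)
        print(c,'rack');blobs(X,d>0,(.48,-.03),(.63,.4),.088,.15,nmin=8)
    print(state()['eef_pos'].round(4),state()['clock'])
E
python3 -c "
from h import *
check()"
```

```text
scene tray
75 mid [ 0.4079 -0.3675  0.1093] size [0.024 0.02  0.036] ztop 0.1258 rect [ 408.6 -367.1] [19.7 19.8] 39.0
scene rack
445 mid [0.5921 0.3493 0.1161] size [0.067 0.071 0.056] ztop 0.1409 rect [592.5 348.5] [71.1 66.3] 88.0
42 mid [ 0.5807 -0.0018  0.103 ] size [0.034 0.006 0.027] ztop 0.1153 rect [580.6  -1.7] [ 6.  33.8] 88.6
85 mid [0.5856 0.182  0.1064] size [0.02  0.018 0.036] ztop 0.1225 rect [585.6 181.6] [19.9 17.4] 13.6
82 mid [0.5843 0.122  0.1064] size [0.022 0.019 0.033] ztop 0.1225 rect [584.  122.1] [18.9 19.6] 63.9
side tray
161 mid [ 0.4035 -0.369   0.1078] size [0.019 0.022 0.034] ztop 0.1241 rect [ 404.4 -369.4] [19.7 19. ] 34.5
side rack
30 mid [0.5784 0.3806 0.0955] size [0.033 0.018 0.014] ztop 0.1021 rect [579.  381.8] [17.1 31.8] 80.6
214 mid [0.589  0.3385 0.1143] size [0.061 0.058 0.052] ztop 0.1379 rect [588.1 333.5] [52.2 65.7] 74.2
106 mid [ 0.5754 -0.0034  0.1007] size [0.033 0.015 0.025] ztop 0.1122 rect [575.5  -3.6] [13.6 33.6] 86.2
71 mid [0.5811 0.1798 0.1045] size [0.02  0.022 0.032] ztop 0.1198 rect [579.9 179.5] [18.7 20.4] 52.0
67 mid [0.5796 0.1211 0.1049] size [0.018 0.022 0.034] ztop 0.121 rect [579.7 120.8] [19.1 15.6] 74.8
[0.5819 0.1855 0.2406] 11.2667
```

Call:
arm_command:
  plan:
    - {"x": 0.015, "y": -0.015, "z": -0.3, "rx": 0, "ry": 0, "rz": 0}
    - {"x": 0.015, "y": -0.015, "z": -0.6, "rx": 0, "ry": 0, "rz": 0}
    - {"x": 0.015, "y": -0.015, "z": -0.85, "rx": 0, "ry": 0, "rz": 0}
    - {"x": 0.015, "y": -0.015, "z": -1.0, "rx": 0, "ry": 0, "rz": 0}
    - {"x": 0.015, "y": -0.015, "z": -1.0, "rx": 0, "ry": 0, "rz": 0}
    - {"x": 0.015, "y": -0.015, "z": -1.0, "rx": 0, "ry": 0, "rz": 0}

```text
clock: 11.77
eef_pos: [0.5834, 0.1812, 0.1208]
tool_rot: [-0.707, 0.707, -0.0, -0.001]
contact_force: [0.5, 0.5, 0.6]
gripper_width: 0.0558
finger_force: 0.0
```

Call:
arm_command:
  plan:
    - {"x": 0, "y": 0, "z": -0.02, "rx": 0, "ry": 0, "rz": 0}
    - {"x": 0, "y": 0, "z": -0.02, "rx": 0, "ry": 0, "rz": 0}
    - {"x": 0, "y": 0, "z": -0.02, "rx": 0, "ry": 0, "rz": 0}
    - {"x": 0, "y": 0, "z": -0.02, "rx": 0, "ry": 0, "rz": 0}
    - {"x": 0, "y": 0, "z": -0.02, "rx": 0, "ry": 0, "rz": 0}
    - {"x": 0, "y": 0, "z": -0.02, "rx": 0, "ry": 0, "rz": 0}
  grip: 1

```text
clock: 12.27
eef_pos: [0.5842, 0.1826, 0.1201]
tool_rot: [0.707, -0.707, 0.0, -0.001]
contact_force: [-1.7, 0.0, 6.7]
gripper_width: 0.0183
finger_force: 58.7
```

Call:
arm_command:
  plan:
    - {"x": 0, "y": 0, "z": 0.03, "rx": 0, "ry": 0, "rz": 0}
    - {"x": -0.1, "y": 0.004, "z": 0.03, "rx": 0, "ry": 0, "rz": 0}
    - {"x": -0.25, "y": 0.01, "z": 0.03, "rx": 0, "ry": 0, "rz": 0}
    - {"x": -0.4, "y": 0.015, "z": 0.03, "rx": 0, "ry": 0, "rz": 0}
    - {"x": -0.55, "y": 0.02, "z": 0.03, "rx": 0, "ry": 0, "rz": 0}
    - {"x": -0.7, "y": 0.025, "z": 0.03, "rx": 0, "ry": 0, "rz": 0}
    - {"x": -0.7, "y": 0.025, "z": 0.03, "rx": 0, "ry": 0, "rz": 0}
    - {"x": -0.7, "y": 0.025, "z": 0.03, "rx": 0, "ry": 0, "rz": 0}

```text
clock: 12.93
eef_pos: [0.4991, 0.1854, 0.1225]
tool_rot: [0.707, -0.707, -0.0, -0.0]
contact_force: [1.2, -0.1, -1.7]
gripper_width: 0.0183
finger_force: 59.0
```

Call:
arm_command:
  plan:
    - {"x": 0, "y": 0, "z": 0.2, "rx": 0, "ry": 0, "rz": 0}
    - {"x": 0, "y": 0, "z": 0.45, "rx": 0, "ry": 0, "rz": 0}
    - {"x": -0.05, "y": -0.2, "z": 0.55, "rx": 0, "ry": 0, "rz": 0}
    - {"x": -0.1, "y": -0.45, "z": 0.55, "rx": 0, "ry": 0, "rz": 0}
    - {"x": -0.16, "y": -0.7, "z": 0.55, "rx": 0, "ry": 0, "rz": 0}
    - {"x": -0.21, "y": -0.97, "z": 0.55, "rx": 0, "ry": 0, "rz": 0}

```text
clock: 13.43
eef_pos: [0.4747, 0.0681, 0.1885]
tool_rot: [0.707, -0.707, 0.0, -0.001]
contact_force: [0.5, -0.6, -2.9]
gripper_width: 0.0182
finger_force: 59.3
```

Call:
arm_command:
  plan:
    - {"x": -0.05, "y": -0.25, "z": 0, "rx": 0, "ry": 0, "rz": 0}
    - {"x": -0.1, "y": -0.5, "z": 0, "rx": 0, "ry": 0, "rz": 0}
    - {"x": -0.16, "y": -0.75, "z": 0, "rx": 0, "ry": 0, "rz": 0}
    - {"x": -0.21, "y": -0.97, "z": 0, "rx": 0, "ry": 0, "rz": 0}

```text
clock: 13.77
eef_pos: [0.4491, -0.0492, 0.1883]
tool_rot: [-0.707, 0.707, -0.0, 0.0]
contact_force: [0.5, 0.7, -2.4]
gripper_width: 0.0181
finger_force: 59.3
```

Call:
arm_command:
  plan:
    - {"x": -0.05, "y": -0.25, "z": 0, "rx": 0, "ry": 0, "rz": 0}
    - {"x": -0.1, "y": -0.5, "z": 0, "rx": 0, "ry": 0, "rz": 0}
    - {"x": -0.16, "y": -0.75, "z": 0, "rx": 0, "ry": 0, "rz": 0}
    - {"x": -0.21, "y": -0.97, "z": 0, "rx": 0, "ry": 0, "rz": 0}

```text
clock: 14.1
eef_pos: [0.424, -0.1658, 0.1884]
tool_rot: [-0.707, 0.707, -0.0, 0.0]
contact_force: [0.3, 0.8, -2.7]
gripper_width: 0.0184
finger_force: 59.3
```

Call:
arm_command:
  plan:
    - {"x": -0.05, "y": -0.25, "z": 0, "rx": 0, "ry": 0, "rz": 0}
    - {"x": -0.1, "y": -0.5, "z": 0, "rx": 0, "ry": 0, "rz": 0}
    - {"x": -0.16, "y": -0.75, "z": 0, "rx": 0, "ry": 0, "rz": 0}
    - {"x": -0.21, "y": -0.97, "z": 0, "rx": 0, "ry": 0, "rz": 0}
    - {"x": -0.21, "y": -0.97, "z": 0, "rx": 0, "ry": 0, "rz": 0}
    - {"x": -0.21, "y": -0.97, "z": 0, "rx": 0, "ry": 0, "rz": 0}

```text
clock: 14.6
eef_pos: [0.3986, -0.282, 0.1878]
tool_rot: [-0.706, 0.708, 0.0, -0.0]
contact_force: [0.0, -0.1, -2.0]
gripper_width: 0.0182
finger_force: 59.3
```

Call:
arm_command:
  plan:
    - {"x": 0, "y": 0, "z": -0.2, "rx": 0, "ry": 0, "rz": 0}
    - {"x": 0, "y": 0, "z": -0.38, "rx": 0, "ry": 0, "rz": 0}
    - {"x": 0, "y": 0, "z": -0.48, "rx": 0, "ry": 0, "rz": 0}
    - {"x": 0, "y": 0, "z": -0.53, "rx": 0, "ry": 0, "rz": 0}
    - {"x": 0, "y": 0, "z": -0.55, "rx": 0, "ry": 0, "rz": 0}
    - {"x": 0, "y": 0, "z": -0.55, "rx": 0, "ry": 0, "rz": 0}
    - {"x": 0, "y": 0, "z": -0.55, "rx": 0, "ry": 0, "rz": 0}

```text
clock: 15.18
eef_pos: [0.399, -0.2801, 0.1232]
tool_rot: [0.708, -0.707, 0.0, 0.0]
contact_force: [-3.9, 1.6, 7.5]
gripper_width: 0.0179
finger_force: 60.7
```

Call:
arm_command:
  plan:
    - {"x": 0, "y": 0, "z": 0, "rx": 0, "ry": 0, "rz": 0}
    - {"x": 0, "y": 0, "z": 0, "rx": 0, "ry": 0, "rz": 0}
    - {"x": 0, "y": 0, "z": 0, "rx": 0, "ry": 0, "rz": 0}
    - {"x": 0, "y": 0, "z": 0.05, "rx": 0, "ry": 0, "rz": 0}
    - {"x": 0, "y": 0, "z": 0.3, "rx": 0, "ry": 0, "rz": 0}
    - {"x": 0, "y": 0, "z": 0.6, "rx": 0, "ry": 0, "rz": 0}
    - {"x": 0, "y": 0.2, "z": 0.9, "rx": 0, "ry": 0, "rz": 0}
    - {"x": 0.2, "y": 0.45, "z": 1, "rx": 0, "ry": 0, "rz": 0}
    - {"x": 0.4, "y": 0.7, "z": 1, "rx": 0, "ry": 0, "rz": 0}
    - {"x": 0.6, "y": 1, "z": 1, "rx": 0, "ry": 0, "rz": 0}
  grip: -0.3

```text
clock: 16.02
eef_pos: [0.4714, -0.1608, 0.2445]
tool_rot: [-0.707, 0.708, -0.002, 0.002]
contact_force: [0.5, -0.7, -0.3]
gripper_width: 0.0554
finger_force: 0.0
```

Call:
arm_command:
  plan:
    - {"x": 0.15, "y": 0.3, "z": 0, "rx": 0, "ry": 0, "rz": 0}
    - {"x": 0.3, "y": 0.6, "z": 0, "rx": 0, "ry": 0, "rz": 0}
    - {"x": 0.45, "y": 0.9, "z": 0, "rx": 0, "ry": 0, "rz": 0}

```text
clock: 16.27
eef_pos: [0.5246, -0.0517, 0.2428]
tool_rot: [0.707, -0.707, 0.0, -0.0]
contact_force: [0.8, -1.3, 0.1]
gripper_width: 0.0555
finger_force: 0.0
```

Call:
arm_command:
  plan:
    - {"x": 0.15, "y": 0.3, "z": 0, "rx": 0, "ry": 0, "rz": 0}
    - {"x": 0.3, "y": 0.6, "z": 0, "rx": 0, "ry": 0, "rz": 0}
    - {"x": 0.45, "y": 0.9, "z": 0, "rx": 0, "ry": 0, "rz": 0}
    - {"x": 0.45, "y": 0.9, "z": 0, "rx": 0, "ry": 0, "rz": 0}

```text
clock: 16.6
eef_pos: [0.5808, 0.0596, 0.2419]
tool_rot: [0.708, -0.706, 0.0, -0.001]
contact_force: [0.8, -0.2, 0.5]
gripper_width: 0.0556
finger_force: 0.0
```

```bash
python3 -c "
from h import *
check()"
```

```text
scene tray
75 mid [ 0.4073 -0.3677  0.109 ] size [0.021 0.019 0.036] ztop 0.1264 rect [ 407.2 -367.3] [19.6 18.7] 57.9
72 mid [ 0.4016 -0.2798  0.1088] size [0.02  0.02  0.037] ztop 0.1263 rect [ 402.4 -279.3] [19.3 17.6] 51.5
scene rack
443 mid [0.5923 0.3493 0.1164] size [0.067 0.071 0.057] ztop 0.1406 rect [593.  348.7] [71.1 66.3] 87.5
82 mid [0.5834 0.1217 0.1066] size [0.02  0.019 0.037] ztop 0.1227 rect [583.7 121.8] [18.9 18.2] 78.5
41 mid [ 0.5807 -0.0018  0.103 ] size [0.033 0.006 0.027] ztop 0.116 rect [580.7  -1.8] [ 5.9 32.9] 88.6
side tray
161 mid [ 0.4037 -0.3689  0.1078] size [0.019 0.022 0.035] ztop 0.1241 rect [ 403.3 -368.4] [19.4 20.8] 29.3
136 mid [ 0.3981 -0.2806  0.1081] size [0.02  0.021 0.036] ztop 0.1247 rect [ 398.4 -281.4] [21.2 17.7] 28.1
side rack
198 mid [0.583  0.3497 0.1147] size [0.048 0.08  0.053] ztop 0.1311 rect [578.8 349. ] [46.8 80.6] 8.2
109 mid [ 0.5761 -0.0018  0.1016] size [0.035 0.018 0.027] ztop 0.1125 rect [576.9  -3.5] [36.3 16.1] 8.7
69 mid [0.5796 0.1222 0.106 ] size [0.018 0.028 0.034] ztop 0.1203 rect [579.8 121.3] [26.5 15.5] 74.8
[0.5784 0.0559 0.2417] 16.7
```

Call:
arm_command:
  plan:
    - {"x": 0.03, "y": 0.3, "z": 0, "rx": 0, "ry": 0, "rz": 0}
    - {"x": 0.03, "y": 0.555, "z": -0.1, "rx": 0, "ry": 0, "rz": 0}
    - {"x": 0.03, "y": 0.555, "z": -0.3, "rx": 0, "ry": 0, "rz": 0}
    - {"x": 0.03, "y": 0.555, "z": -0.6, "rx": 0, "ry": 0, "rz": 0}
    - {"x": 0.03, "y": 0.555, "z": -0.85, "rx": 0, "ry": 0, "rz": 0}
    - {"x": 0.03, "y": 0.555, "z": -1.0, "rx": 0, "ry": 0, "rz": 0}
    - {"x": 0.03, "y": 0.555, "z": -1.0, "rx": 0, "ry": 0, "rz": 0}
    - {"x": 0.03, "y": 0.555, "z": -1.0, "rx": 0, "ry": 0, "rz": 0}

```text
clock: 17.37
eef_pos: [0.5812, 0.1199, 0.122]
tool_rot: [-0.707, 0.707, 0.0, -0.001]
contact_force: [-0.2, 0.7, 0.6]
gripper_width: 0.0555
finger_force: 0.0
```

Call:
arm_command:
  plan:
    - {"x": 0, "y": 0, "z": -0.03, "rx": 0, "ry": 0, "rz": 0}
    - {"x": 0, "y": 0, "z": -0.03, "rx": 0, "ry": 0, "rz": 0}
    - {"x": 0, "y": 0, "z": -0.03, "rx": 0, "ry": 0, "rz": 0}
    - {"x": 0, "y": 0, "z": -0.03, "rx": 0, "ry": 0, "rz": 0}
    - {"x": 0, "y": 0, "z": -0.03, "rx": 0, "ry": 0, "rz": 0}
    - {"x": 0, "y": 0, "z": -0.03, "rx": 0, "ry": 0, "rz": 0}
  grip: 1

```text
clock: 17.87
eef_pos: [0.582, 0.1211, 0.1199]
tool_rot: [0.707, -0.707, 0.0, -0.001]
contact_force: [-2.1, 0.3, 7.4]
gripper_width: 0.0186
finger_force: 58.6
```

Call:
arm_command:
  plan:
    - {"x": 0, "y": 0, "z": 0.03, "rx": 0, "ry": 0, "rz": 0}
    - {"x": -0.1, "y": 0.004, "z": 0.03, "rx": 0, "ry": 0, "rz": 0}
    - {"x": -0.25, "y": 0.01, "z": 0.03, "rx": 0, "ry": 0, "rz": 0}
    - {"x": -0.4, "y": 0.015, "z": 0.03, "rx": 0, "ry": 0, "rz": 0}
    - {"x": -0.55, "y": 0.02, "z": 0.03, "rx": 0, "ry": 0, "rz": 0}
    - {"x": -0.7, "y": 0.025, "z": 0.03, "rx": 0, "ry": 0, "rz": 0}
    - {"x": -0.7, "y": 0.025, "z": 0.03, "rx": 0, "ry": 0, "rz": 0}
    - {"x": -0.7, "y": 0.025, "z": 0.03, "rx": 0, "ry": 0, "rz": 0}

```text
clock: 18.53
eef_pos: [0.497, 0.1241, 0.1225]
tool_rot: [0.707, -0.707, 0.0, -0.0]
contact_force: [0.6, -0.4, -2.4]
gripper_width: 0.0179
finger_force: 59.0
```

Call:
arm_command:
  plan:
    - {"x": 0, "y": 0, "z": 0.2, "rx": 0, "ry": 0, "rz": 0}
    - {"x": 0, "y": 0, "z": 0.45, "rx": 0, "ry": 0, "rz": 0}
    - {"x": 0, "y": -0.2, "z": 0.55, "rx": 0, "ry": 0, "rz": 0}
    - {"x": 0, "y": -0.4, "z": 0.55, "rx": 0, "ry": 0, "rz": 0}
    - {"x": 0, "y": -0.6, "z": 0.55, "rx": 0, "ry": 0, "rz": 0}
    - {"x": -0.01, "y": -0.83, "z": 0.55, "rx": 0, "ry": 0, "rz": 0}

```text
clock: 19.03
eef_pos: [0.4973, 0.0239, 0.1886]
tool_rot: [0.707, -0.707, 0.0, -0.001]
contact_force: [0.6, 0.2, -2.2]
gripper_width: 0.0183
finger_force: 59.4
```

Call:
arm_command:
  plan:
    - {"x": 0, "y": -0.2, "z": 0, "rx": 0, "ry": 0, "rz": 0}
    - {"x": 0, "y": -0.4, "z": 0, "rx": 0, "ry": 0, "rz": 0}
    - {"x": 0, "y": -0.6, "z": 0, "rx": 0, "ry": 0, "rz": 0}
    - {"x": -0.01, "y": -0.83, "z": 0, "rx": 0, "ry": 0, "rz": 0}

```text
clock: 19.37
eef_pos: [0.496, -0.0764, 0.1882]
tool_rot: [0.707, -0.707, 0.0, -0.0]
contact_force: [0.6, -0.0, -1.1]
gripper_width: 0.0179
finger_force: 59.4
```

Call:
arm_command:
  plan:
    - {"x": 0, "y": -0.2, "z": 0, "rx": 0, "ry": 0, "rz": 0}
    - {"x": 0, "y": -0.4, "z": 0, "rx": 0, "ry": 0, "rz": 0}
    - {"x": 0, "y": -0.6, "z": 0, "rx": 0, "ry": 0, "rz": 0}
    - {"x": -0.01, "y": -0.83, "z": 0, "rx": 0, "ry": 0, "rz": 0}

```text
clock: 19.7
eef_pos: [0.4947, -0.1762, 0.1881]
tool_rot: [0.707, -0.707, 0.0, -0.0]
contact_force: [0.7, 0.5, -2.4]
gripper_width: 0.018
finger_force: 59.4
```

Call:
arm_command:
  plan:
    - {"x": 0, "y": -0.2, "z": 0, "rx": 0, "ry": 0, "rz": 0}
    - {"x": 0, "y": -0.4, "z": 0, "rx": 0, "ry": 0, "rz": 0}
    - {"x": 0, "y": -0.6, "z": 0, "rx": 0, "ry": 0, "rz": 0}
    - {"x": -0.01, "y": -0.8, "z": 0, "rx": 0, "ry": 0, "rz": 0}
    - {"x": -0.01, "y": -0.8, "z": 0, "rx": 0, "ry": 0, "rz": 0}
    - {"x": -0.01, "y": -0.8, "z": 0, "rx": 0, "ry": 0, "rz": 0}

```text
clock: 20.2
eef_pos: [0.4928, -0.2723, 0.1875]
tool_rot: [-0.706, 0.708, 0.0, -0.0]
contact_force: [-0.7, 0.1, -3.5]
gripper_width: 0.0181
finger_force: 59.3
```

```bash
python3 -c "
from h import *
check();print(state())"
```

```text
scene tray
76 mid [ 0.4067 -0.3672  0.1086] size [0.022 0.019 0.037] ztop 0.1259 rect [ 408.  -366.3] [16.7 19.7] 55.4
43 mid [ 0.4023 -0.2754  0.1091] size [0.023 0.011 0.034] ztop 0.1244 rect [ 402.3 -274.9] [22.8 10.8] 5.9
250 mid [ 0.4969 -0.2706  0.115 ] size [0.043 0.043 0.05 ] ztop 0.1318 rect [ 495.9 -270.8] [40.8 42.3] 59.2
scene rack
443 mid [0.5927 0.3498 0.1167] size [0.067 0.07  0.057] ztop 0.1405 rect [593.  349.1] [70.  66.4] 88.4
40 mid [ 0.5798 -0.0018  0.1042] size [0.033 0.007 0.025] ztop 0.116 rect [579.7  -1.8] [ 5.9 32.9] 88.8
side tray
161 mid [ 0.4035 -0.3689  0.1078] size [0.02  0.02  0.035] ztop 0.1241 rect [ 403.9 -369.4] [19.6 19.5] 22.5
392 mid [ 0.4907 -0.2715  0.1148] size [0.043 0.045 0.05 ] ztop 0.1315 rect [ 490.2 -272.7] [42.2 41.6] 73.3
138 mid [ 0.398  -0.2811  0.1079] size [0.019 0.022 0.035] ztop 0.1241 rect [ 397.8 -282.1] [20.6 19.4] 29.8
side rack
144 mid [0.5775 0.3361 0.1151] size [0.037 0.055 0.053] ztop 0.1382 rect [577.8 336.1] [53.1 37.2] 86.4
29 mid [0.5781 0.3794 0.0989] size [0.032 0.018 0.015] ztop 0.1033 rect [578.7 381.3] [17.9 31.4] 82.4
[ 0.4929 -0.271   0.1877] 20.3
{'clock': 20.3, 'joint_pos': array([-1.54781388e-01,  2.30492250e-01, -3.35098989e-01, -2.08601887e-04,
       -1.00545900e+00,  1.54156361e-01]), 'qd': array([ 0.01754112, -0.00920378, -0.00746346,  0.00156205,  0.00229077,
       -0.00071563]), 'tau': array([-6.94416817e-01, -4.61094689e+01,  2.74735254e+01,  6.67055145e+00,
        9.59622375e-04,  2.28976237e-02]), 'eef_pos': array([ 0.49285408, -0.27095829,  0.18770613]), 'tool_rot': array([-7.06846228e-01,  7.07367222e-01,  1.54464274e-04, -3.78004924e-06]), 'contact_force': array([ 0.21742224,  0.6366009 , -1.64022142]), 'ft_torque': array([0.00694423, 0.01207912, 0.06716439]), 'finger_force': 59.31001603603363, 'gripper_width': 0.017838397534222877}
```

Call:
arm_command:
  plan:
    - {"x": 0, "y": 0, "z": -0.2, "rx": 0, "ry": 0, "rz": 0}
    - {"x": 0, "y": 0, "z": -0.38, "rx": 0, "ry": 0, "rz": 0}
    - {"x": 0, "y": 0, "z": -0.48, "rx": 0, "ry": 0, "rz": 0}
    - {"x": 0, "y": 0, "z": -0.53, "rx": 0, "ry": 0, "rz": 0}
    - {"x": 0, "y": 0, "z": -0.545, "rx": 0, "ry": 0, "rz": 0}
    - {"x": 0, "y": 0, "z": -0.545, "rx": 0, "ry": 0, "rz": 0}
    - {"x": 0, "y": 0, "z": -0.545, "rx": 0, "ry": 0, "rz": 0}

```text
clock: 20.88
eef_pos: [0.4934, -0.2704, 0.1232]
tool_rot: [0.707, -0.707, 0.0, -0.0]
contact_force: [0.0, -1.2, -2.1]
gripper_width: 0.0179
finger_force: 59.3
```

Call:
arm_command:
  plan:
    - {"x": 0, "y": 0, "z": 0, "rx": 0, "ry": 0, "rz": 0}
    - {"x": 0, "y": 0, "z": 0, "rx": 0, "ry": 0, "rz": 0}
    - {"x": 0, "y": 0, "z": 0, "rx": 0, "ry": 0, "rz": 0}
    - {"x": 0, "y": 0, "z": 0.05, "rx": 0, "ry": 0, "rz": 0}
    - {"x": 0, "y": 0, "z": 0.3, "rx": 0, "ry": 0, "rz": 0}
    - {"x": 0, "y": 0, "z": 0.6, "rx": 0, "ry": 0, "rz": 0}
    - {"x": 0, "y": 0.2, "z": 0.9, "rx": 0, "ry": 0, "rz": 0}
    - {"x": 0, "y": 0.45, "z": 1, "rx": 0, "ry": 0, "rz": 0}
    - {"x": 0, "y": 0.7, "z": 1, "rx": 0, "ry": 0, "rz": 0}
    - {"x": 0, "y": 1, "z": 1, "rx": 0, "ry": 0, "rz": 0}
  grip: -0.3

```text
clock: 21.72
eef_pos: [0.4932, -0.1504, 0.2447]
tool_rot: [-0.707, 0.708, -0.001, 0.001]
contact_force: [0.7, 0.4, -0.4]
gripper_width: 0.0557
finger_force: 0.0
```

Call:
arm_command:
  plan:
    - {"x": 0.08, "y": 0.33, "z": 0, "rx": 0, "ry": 0, "rz": 0}
    - {"x": 0.16, "y": 0.66, "z": 0, "rx": 0, "ry": 0, "rz": 0}
    - {"x": 0.22, "y": 1, "z": 0, "rx": 0, "ry": 0, "rz": 0}

```text
clock: 21.97
eef_pos: [0.5194, -0.0292, 0.2437]
tool_rot: [-0.707, 0.707, -0.001, 0.001]
contact_force: [1.2, -0.0, -1.2]
gripper_width: 0.0554
finger_force: 0.0
```

Call:
arm_command:
  plan:
    - {"x": 0.08, "y": 0.33, "z": 0, "rx": 0, "ry": 0, "rz": 0}
    - {"x": 0.16, "y": 0.66, "z": 0, "rx": 0, "ry": 0, "rz": 0}
    - {"x": 0.22, "y": 1, "z": 0, "rx": 0, "ry": 0, "rz": 0}

```text
clock: 22.22
eef_pos: [0.5458, 0.0911, 0.2435]
tool_rot: [0.707, -0.707, 0.0, -0.001]
contact_force: [0.1, -0.1, 0.4]
gripper_width: 0.0557
finger_force: 0.0
```

Call:
arm_command:
  plan:
    - {"x": 0.08, "y": 0.33, "z": 0, "rx": 0, "ry": 0, "rz": 0}
    - {"x": 0.16, "y": 0.66, "z": 0, "rx": 0, "ry": 0, "rz": 0}
    - {"x": 0.22, "y": 1, "z": 0, "rx": 0, "ry": 0, "rz": 0}

```text
clock: 22.47
eef_pos: [0.5722, 0.2112, 0.2434]
tool_rot: [0.707, -0.707, 0.0, -0.0]
contact_force: [1.0, -0.7, 0.3]
gripper_width: 0.0553
finger_force: 0.0
```

Call:
arm_command:
  plan:
    - {"x": 0.08, "y": 0.3, "z": 0, "rx": 0, "ry": 0, "rz": 0}
    - {"x": 0.16, "y": 0.6, "z": 0, "rx": 0, "ry": 0, "rz": 0}
    - {"x": 0.2, "y": 0.8, "z": 0, "rx": 0, "ry": 0, "rz": 0}
    - {"x": 0.2, "y": 0.8, "z": 0, "rx": 0, "ry": 0, "rz": 0}

```text
clock: 22.8
eef_pos: [0.5965, 0.3095, 0.2419]
tool_rot: [0.708, -0.706, 0.0, -0.0]
contact_force: [0.5, 0.2, -0.2]
gripper_width: 0.0556
finger_force: 0.0
```

```bash
python3 -c "
from h import *
check()"
```

```text
scene tray
81 mid [ 0.4937 -0.2695  0.1107] size [0.024 0.02  0.039] ztop 0.1265 rect [ 494.5 -268.3] [20.4 20.3] 31.6
72 mid [ 0.4008 -0.2794  0.1093] size [0.024 0.021 0.037] ztop 0.1247 rect [ 401.7 -279.2] [22.  18.7] 19.3
76 mid [ 0.4074 -0.3674  0.1092] size [0.021 0.02  0.035] ztop 0.1258 rect [ 407.4 -367.9] [19.9 19.2] 34.8
scene rack
443 mid [0.5936 0.3502 0.1167] size [0.067 0.071 0.057] ztop 0.1405 rect [593.4 349.3] [70.9 65.3] 87.7
42 mid [ 0.5804 -0.0018  0.1028] size [0.033 0.006 0.026] ztop 0.1157 rect [580.4  -1.8] [ 5.9 33. ] 88.9
side tray
134 mid [ 0.4905 -0.2699  0.108 ] size [0.019 0.022 0.035] ztop 0.124 rect [ 490.2 -270.2] [18.1 21. ] 8.3
161 mid [ 0.4033 -0.3689  0.1083] size [0.019 0.021 0.035] ztop 0.1245 rect [ 404.4 -369.1] [19.9 18. ] 25.8
137 mid [ 0.398  -0.2812  0.1081] size [0.019 0.025 0.035] ztop 0.1241 rect [ 397.  -281.1] [20.5 19.5] 41.7
side rack
105 mid [ 0.5755 -0.0017  0.101 ] size [0.035 0.017 0.026] ztop 0.1129 rect [576.   -3.1] [16.  34.1] 80.6
30 mid [0.5785 0.3808 0.0964] size [0.034 0.016 0.015] ztop 0.1028 rect [578.6 381. ] [15.5 33.5] 87.7
213 mid [0.5891 0.3359 0.1151] size [0.06  0.053 0.052] ztop 0.1385 rect [589.7 335.2] [51.4 60.6] 85.6
[0.5958 0.3061 0.2422] 22.9
```

Call:
arm_command:
  plan:
    - {"x": 0, "y": 0.175, "z": -0.1, "rx": 0, "ry": 0, "rz": 0}
    - {"x": 0, "y": 0.175, "z": -0.4, "rx": 0, "ry": 0, "rz": 0}
    - {"x": 0, "y": 0.175, "z": -0.7, "rx": 0, "ry": 0, "rz": 0}
    - {"x": 0, "y": 0.175, "z": -0.85, "rx": 0, "ry": 0, "rz": 0}
    - {"x": 0, "y": 0.175, "z": -0.85, "rx": 0, "ry": 0, "rz": 0}
    - {"x": 0, "y": 0.175, "z": -0.85, "rx": 0, "ry": 0, "rz": 0}

```text
clock: 23.4
eef_pos: [0.5959, 0.3252, 0.1404]
tool_rot: [-0.707, 0.707, -0.0, -0.001]
contact_force: [0.5, -0.5, 1.4]
gripper_width: 0.0554
finger_force: 0.0
```

Call:
arm_command:
  plan:
    - {"x": 0, "y": 0, "z": 0, "rx": 0, "ry": 0, "rz": 0}
    - {"x": 0, "y": 0, "z": 0, "rx": 0, "ry": 0, "rz": 0}
    - {"x": 0, "y": 0, "z": 0, "rx": 0, "ry": 0, "rz": 0}
    - {"x": 0, "y": 0, "z": 0, "rx": 0, "ry": 0, "rz": 0}
    - {"x": 0, "y": 0, "z": 0, "rx": 0, "ry": 0, "rz": 0}
    - {"x": 0, "y": 0, "z": 0, "rx": 0, "ry": 0, "rz": 0}
  grip: 1
  force: 40

```text
clock: 23.9
eef_pos: [0.595, 0.3264, 0.1428]
tool_rot: [0.707, -0.707, -0.0, -0.0]
contact_force: [-8.9, -0.4, 8.2]
gripper_width: 0.0186
finger_force: 39.4
```

Call:
arm_command:
  plan:
    - {"x": 0, "y": -0.06, "z": 0, "rx": 0, "ry": 0, "rz": 0}
    - {"x": -0.003, "y": -0.12, "z": 0, "rx": 0, "ry": 0, "rz": 0}
    - {"x": -0.005, "y": -0.18, "z": 0, "rx": 0, "ry": 0, "rz": 0}
    - {"x": -0.009, "y": -0.23, "z": 0, "rx": 0, "ry": 0, "rz": 0}
    - {"x": -0.009, "y": -0.26, "z": 0, "rx": 0, "ry": 0, "rz": 0}
    - {"x": -0.009, "y": -0.26, "z": 0, "rx": 0, "ry": 0, "rz": 0}
    - {"x": -0.009, "y": -0.26, "z": 0, "rx": 0, "ry": 0, "rz": 0}

```text
clock: 24.48
eef_pos: [0.594, 0.2993, 0.1428]
tool_rot: [0.707, -0.707, -0.002, -0.003]
contact_force: [-11.6, 15.0, 5.3]
gripper_width: 0.0185
finger_force: 39.6
```

Call:
arm_command:
  plan:
    - {"x": 0, "y": 0.02, "z": 0, "rx": 0, "ry": 0, "rz": 0}
    - {"x": 0, "y": 0.02, "z": 0, "rx": 0, "ry": 0, "rz": 0}
    - {"x": 0, "y": 0.02, "z": 0.02, "rx": 0, "ry": 0, "rz": 0}
    - {"x": 0, "y": 0.02, "z": 0.3, "rx": 0, "ry": 0, "rz": 0}
    - {"x": 0, "y": 0.02, "z": 0.6, "rx": 0, "ry": 0, "rz": 0}
    - {"x": -0.2, "y": 0, "z": 0.9, "rx": 0, "ry": 0, "rz": 0}
    - {"x": -0.5, "y": -0.1, "z": 1, "rx": 0, "ry": 0, "rz": 0}
  grip: -0.3

```text
clock: 25.07
eef_pos: [0.5382, 0.2841, 0.2651]
tool_rot: [-0.707, 0.707, -0.001, 0.003]
contact_force: [-0.0, 1.0, 2.6]
gripper_width: 0.0558
finger_force: 0.0
```

Call:
arm_command:
  plan:
    - {"x": -0.3, "y": -0.2, "z": 0.1, "rx": 0, "ry": 0, "rz": 0}
    - {"x": -0.6, "y": -0.4, "z": 0.2, "rx": 0, "ry": 0, "rz": 0}
    - {"x": -0.9, "y": -0.6, "z": 0.35, "rx": 0, "ry": 0, "rz": 0}
    - {"x": -0.9, "y": -0.6, "z": 0.35, "rx": 0, "ry": 0, "rz": 0}
    - {"x": -0.9, "y": -0.6, "z": 0.35, "rx": 0, "ry": 0, "rz": 0}
  grip: -1

```text
clock: 25.48
eef_pos: [0.4256, 0.2092, 0.3056]
tool_rot: [-0.707, 0.707, 0.0, 0.003]
contact_force: [0.1, 0.7, -0.5]
gripper_width: 0.0851
finger_force: 0.0
```

Run:
```python
from h import *
im,d,P=snap("wrist");save("w2",im,1.4);X=cloud(d,P)
print('wedge');blobs(X,d>0,(.3,.15),(.5,.40),.022,.04,.008,nmin=100)
for r in regions_of("wrist","wedge_center")[:3]:
    m=r["pixels"]&(d>0)&(X[...,2]>.022)&(X[...,2]<.036);q=X[m][:,:2].astype(np.float32)*1000
    R=cv2.minAreaRect(q);print(r["conf"],r["bbox"],R)
    w,h=R[1];a=np.radians(R[2] if w>h else R[2]+90);u=np.array([np.cos(a),np.sin(a)]);v=np.array([-u[1],u[0]])
    q=q-np.array(R[0])
    for s in range(-55,55,10):
        k=q[(q@u>=s)&(q@u<s+10)]@v
        if len(k):print(s+5,k.min().round(1),k.max().round(1))
    print(im[m].mean(0))
print('gate');blobs(X,d>0,(.5,.2),(.66,.45),.09,.15,nmin=30)
print(state()['eef_pos'])
```

```text
wedge
577 mid [0.3227 0.3844 0.0264] size [0.045 0.031 0.009] ztop 0.0297 rect [322.7 384.3] [31.2 45.3] 89.9
3278 mid [0.3881 0.2581 0.0269] size [0.073 0.113 0.009] ztop 0.03 rect [390.9 259.2] [109.8  42.1] 66.8
0.94 [282.6, 159.3, 349.0, 257.7] ((390.8801574707031, 259.0310363769531), (109.45121765136719, 41.93626022338867), 66.75804138183594)
-50 -21.0 20.5
-40 -20.9 20.3
-30 -21.0 21.0
-20 -20.9 20.6
-10 -20.7 20.4
0 -19.7 20.0
10 -18.6 19.2
20 -17.4 16.9
30 -16.5 16.4
40 -15.6 15.7
50 -14.6 14.6
[133.12822105 108.5203353   74.15678361]
0.86 [345.3, 272.5, 438.9, 345.6] ((289.5328063964844, 384.16949462890625), (109.61124420166016, 43.286399841308594), 35.441490173339844)
-50 -15.0 15.8
-40 -16.5 15.8
-30 -17.5 5.3
0 -20.2 -8.7
10 -20.7 5.5
20 -21.2 18.7
30 -21.3 21.6
40 -21.6 21.3
50 -21.2 21.6
[109.70724095  52.86579276 121.06554307]
gate
2083 mid [0.5905 0.3    0.1163] size [0.062 0.022 0.053] ztop 0.1411 rect [590.5 300.5] [61.4 21.2] 1.5
633 mid [0.6064 0.3505 0.0976] size [0.034 0.019 0.015] ztop 0.1038 rect [606.7 351. ] [17.6 32. ] 81.0
126 mid [0.6155 0.3758 0.0972] size [0.018 0.016 0.014] ztop 0.1031 rect [615.8 375.9] [23.1  6.6] 33.7
[0.42705337 0.21068678 0.30357257]
```

View pics/w2.png

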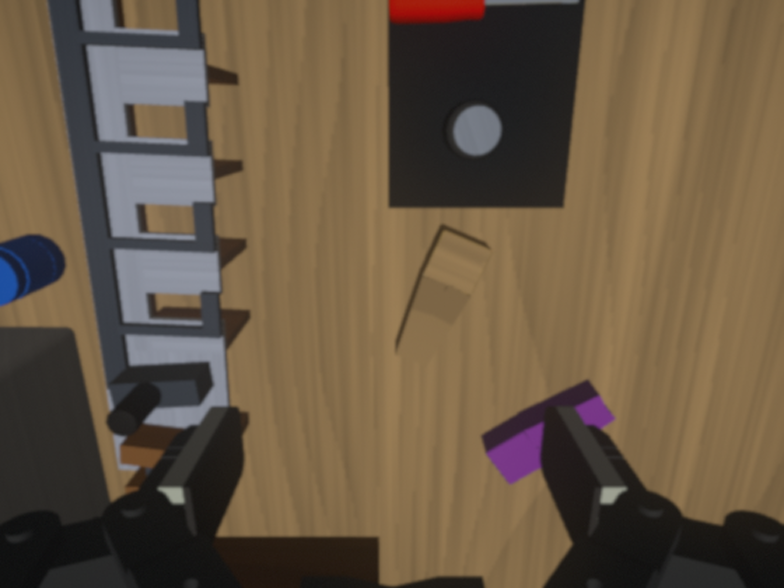

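The wrist view (1.4×) has two wedge shapes. The light wooden one is at (442,290) and the purple one at (548,430). The wooden one is meant, by colour. Its nose points down-left at (415,345), which is world +y at 66.8°. I'll confirm this in a crop while looking at the gap from above.

Call:
arm_command:
  plan:
    - {"x": 0.3, "y": 0.1, "z": 0, "rx": 0, "ry": 0, "rz": 0}
    - {"x": 0.6, "y": 0.2, "z": 0, "rx": 0, "ry": 0, "rz": 0}
    - {"x": 0.9, "y": 0.25, "z": 0, "rx": 0, "ry": 0, "rz": 0}
    - {"x": 1, "y": 0.25, "z": 0, "rx": 0, "ry": 0, "rz": 0}
    - {"x": 1, "y": 0.25, "z": 0, "rx": 0, "ry": 0, "rz": 0}
    - {"x": 1, "y": 0.25, "z": 0, "rx": 0, "ry": 0, "rz": 0}

```text
clock: 26.08
eef_pos: [0.5479, 0.2407, 0.3001]
tool_rot: [-0.706, 0.708, 0.0, -0.002]
contact_force: [0.0, -1.6, 0.9]
gripper_width: 0.0853
finger_force: 0.0
```

Run:
```python
from h import *
w=cv2.imread("pics/w2.png")[200:500,330:640];im,d,P=snap("wrist");X=cloud(d,P)
g=cv2.resize(im[:,:,::-1],None,fx=1.4,fy=1.4)
cv2.imwrite("pics/c3.png",np.hstack([cv2.resize(w,(400,400)),cv2.resize(g[150:588,100:500],(400,400))]))
blobs(X,d>0,(.5,.2),(.68,.45),.098,.109,nmin=30)
# slice edges at z~.104
m=(d>0)&(abs(X[...,2]-.103)<.004)&(X[...,1]>.27)&(X[...,1]<.40)&(X[...,0]>.53)&(X[...,0]<.66)
q=X[m]
for x in np.arange(.555,.63,.006):
    y=np.sort(q[abs(q[:,0]-x)<.003][:,1])
    if len(y)>5:
        g=np.where(np.diff(y)>.008)[0]; print(round(x,3),len(y),y[0].round(4),[(y[i].round(4),y[i+1].round(4)) for i in g],y[-1].round(4))
m=(d>0)&(abs(X[...,2]-.074)<.004)&(X[...,1]>.31)&(X[...,1]<.36)&(X[...,0]>.5)
print('ledge',X[m].min(0).round(4),np.percentile(X[m][:,0],[1,5]).round(4))
m=(d>0)&(abs(X[...,2]-.0705)<.008)&(X[...,0]>.5)&(X[...,0]<.56)
q=X[m]
for y in np.arange(.1,.38,.03):
    k=q[abs(q[:,1]-y)<.004]; print(round(y,3), np.percentile(k[:,0],2).round(4) if len(k) else None)
print(state()['eef_pos'])
```

```text
1062 mid [0.5907 0.3009 0.1034] size [0.06  0.023 0.011] ztop 0.1044 rect [590.6 300.8] [60.  21.6] 2.9
594 mid [0.594  0.3819 0.1013] size [0.06  0.012 0.007] ztop 0.1037 rect [593.9 382.1] [10.2 60.1] 87.5
1078 mid [0.5926 0.3535 0.1015] size [0.061 0.025 0.007] ztop 0.104 rect [592.6 352.9] [18.1 59.9] 81.0
0.561 93 0.2895 [(np.float64(0.3097), np.float64(0.3487))] 0.3595
0.567 311 0.2892 [(np.float64(0.3098), np.float64(0.3479)), (np.float64(0.3662), np.float64(0.3787))] 0.3878
0.573 300 0.2894 [(np.float64(0.3106), np.float64(0.3474)), (np.float64(0.3643), np.float64(0.3784))] 0.3871
0.579 307 0.2903 [(np.float64(0.3105), np.float64(0.3458)), (np.float64(0.364), np.float64(0.3777))] 0.3877
0.585 260 0.2907 [(np.float64(0.3109), np.float64(0.3452)), (np.float64(0.3629), np.float64(0.378))] 0.3865
0.591 187 0.2907 [(np.float64(0.2929), np.float64(0.3451)), (np.float64(0.362), np.float64(0.3777))] 0.3861
0.597 179 0.2909 [(np.float64(0.2926), np.float64(0.3436)), (np.float64(0.3603), np.float64(0.3776))] 0.3867
0.603 203 0.2918 [(np.float64(0.3012), np.float64(0.3431)), (np.float64(0.3603), np.float64(0.3766))] 0.3864
0.609 281 0.2922 [(np.float64(0.3125), np.float64(0.3427)), (np.float64(0.3593), np.float64(0.3769))] 0.3865
0.615 304 0.2926 [(np.float64(0.3126), np.float64(0.3417)), (np.float64(0.3581), np.float64(0.3761))] 0.3863
0.621 183 0.293 [(np.float64(0.3123), np.float64(0.3409)), (np.float64(0.3573), np.float64(0.3769))] 0.385
ledge [0.5517 0.3102 0.0701] [0.5527 0.554 ]
0.1 0.5426
0.13 0.5439
0.16 0.5449
0.19 0.5467
0.22 0.5476
0.25 0.5486
0.28 0.5496
0.31 0.5517
0.34 0.5529
0.37 0.5541
[0.54721452 0.24069786 0.30078814]
```

View pics/c3.png

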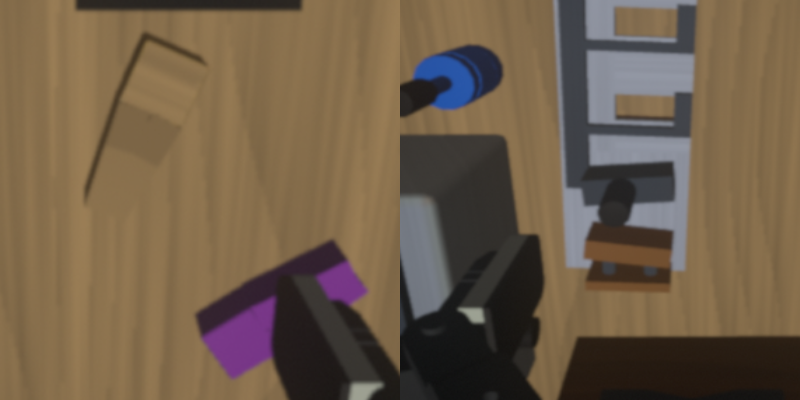

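The left crop confirms the wooden wedge at (140,125) and the purple look-alike at (280,305). The right crop shows the open gap between the steel block (628,185) and the wooden stop (628,243). Next I grasp the wedge's tail.

Call:
arm_command:
  plan:
    - {"x": -0.3, "y": -0.03, "z": 0, "rx": 0, "ry": 0, "rz": -0.12}
    - {"x": -0.6, "y": -0.07, "z": 0, "rx": 0, "ry": 0, "rz": -0.25}
    - {"x": -0.9, "y": -0.1, "z": -0.2, "rx": 0, "ry": 0, "rz": -0.38}
    - {"x": -1, "y": -0.15, "z": -0.45, "rx": 0, "ry": 0, "rz": -0.516}
    - {"x": -1, "y": -0.15, "z": -0.6, "rx": 0, "ry": 0, "rz": -0.516}
    - {"x": -1, "y": -0.15, "z": -0.6, "rx": 0, "ry": 0, "rz": -0.516}
  grip: -1

```text
clock: 26.63
eef_pos: [0.4239, 0.2213, 0.2278]
tool_rot: [-0.551, 0.835, -0.0, -0.002]
contact_force: [-0.6, -0.8, -0.5]
gripper_width: 0.0854
finger_force: 0.0
```

Call:
arm_command:
  plan:
    - {"x": -0.2, "y": 0, "z": -0.2, "rx": 0, "ry": 0, "rz": 0}
    - {"x": -0.434, "y": 0, "z": -0.5, "rx": 0, "ry": 0, "rz": 0}
    - {"x": -0.434, "y": 0, "z": -0.8, "rx": 0, "ry": 0, "rz": 0}
    - {"x": -0.434, "y": 0, "z": -1, "rx": 0, "ry": 0, "rz": 0}
    - {"x": -0.434, "y": 0, "z": -1, "rx": 0, "ry": 0, "rz": 0}
    - {"x": -0.434, "y": 0, "z": -1, "rx": 0, "ry": 0, "rz": 0}
    - {"x": -0.434, "y": 0, "z": -1, "rx": 0, "ry": 0, "rz": 0}

```text
clock: 27.22
eef_pos: [0.3761, 0.2243, 0.1124]
tool_rot: [-0.551, 0.835, 0.0, 0.001]
contact_force: [1.3, 0.3, 0.1]
gripper_width: 0.085
finger_force: 0.0
```

Run:
```python
from h import *
from scipy.spatial.transform import Rotation as R
s=state();r=R.from_quat(s['tool_rot']).as_matrix();print(s['eef_pos'].round(4),r[:,1].round(3),np.degrees(np.arctan2(r[1,1],r[0,1])),s['joint_pos'].round(2))
```

```text
[0.3761 0.2243 0.1124] [-0.919  0.394 -0.001] 156.82747208812992 [ 0.99  0.12 -0.69  0.   -0.76 -1.4 ]
```

Call:
arm_command:
  plan:
    - {"x": -0.008, "y": -0.017, "z": -0.25, "rx": 0, "ry": 0, "rz": 0}
    - {"x": -0.008, "y": -0.017, "z": -0.5, "rx": 0, "ry": 0, "rz": 0}
    - {"x": -0.008, "y": -0.017, "z": -0.62, "rx": 0, "ry": 0, "rz": 0}
    - {"x": -0.008, "y": -0.017, "z": -0.68, "rx": 0, "ry": 0, "rz": 0}
    - {"x": -0.008, "y": -0.017, "z": -0.68, "rx": 0, "ry": 0, "rz": 0}
    - {"x": -0.008, "y": -0.017, "z": -0.68, "rx": 0, "ry": 0, "rz": 0}

```text
clock: 27.72
eef_pos: [0.3747, 0.2219, 0.0301]
tool_rot: [-0.55, 0.835, 0.0, 0.001]
contact_force: [0.2, 0.4, -0.8]
gripper_width: 0.0852
finger_force: 0.0
```

Call:
arm_command:
  plan:
    - {"x": 0, "y": 0, "z": 0, "rx": 0, "ry": 0, "rz": 0}
    - {"x": 0, "y": 0, "z": 0, "rx": 0, "ry": 0, "rz": 0}
    - {"x": 0, "y": 0, "z": 0, "rx": 0, "ry": 0, "rz": 0}
    - {"x": 0, "y": 0, "z": 0, "rx": 0, "ry": 0, "rz": 0}
    - {"x": 0, "y": 0, "z": 0, "rx": 0, "ry": 0, "rz": 0}
    - {"x": 0, "y": 0, "z": 0, "rx": 0, "ry": 0, "rz": 0}
  grip: 1
  force: 80

```text
clock: 28.22
eef_pos: [0.3742, 0.2214, 0.03]
tool_rot: [-0.551, 0.835, 0.0, 0.001]
contact_force: [-2.3, -1.4, 12.0]
gripper_width: 0.0408
finger_force: 80.0
```

Call:
arm_command:
  plan:
    - {"x": 0, "y": 0, "z": 0.2, "rx": 0, "ry": 0, "rz": 0}
    - {"x": 0, "y": 0, "z": 0.5, "rx": 0, "ry": 0, "rz": 0}
    - {"x": 0, "y": 0, "z": 0.8, "rx": 0, "ry": 0, "rz": 0}
    - {"x": 0.05, "y": 0.1, "z": 1, "rx": 0, "ry": 0, "rz": -0.14}
    - {"x": 0.1, "y": 0.2, "z": 1, "rx": 0, "ry": 0, "rz": -0.28}
    - {"x": 0.15, "y": 0.3, "z": 1, "rx": 0, "ry": 0, "rz": -0.42}
    - {"x": 0.2, "y": 0.4, "z": 1, "rx": 0, "ry": 0, "rz": -0.56}
    - {"x": 0.3, "y": 0.55, "z": 1, "rx": 0, "ry": 0, "rz": -0.7}
    - {"x": 0.4, "y": 0.7, "z": 1, "rx": 0, "ry": 0, "rz": -0.84}
    - {"x": 0.4, "y": 0.8, "z": 1, "rx": 0, "ry": 0, "rz": -0.98}
    - {"x": 0.4, "y": 0.9, "z": 1, "rx": 0, "ry": 0, "rz": -1.0}
    - {"x": 0.4, "y": 0.9, "z": 1, "rx": 0, "ry": 0, "rz": -1.0}

```text
clock: 29.22
eef_pos: [0.4221, 0.3305, 0.1488]
tool_rot: [-0.189, 0.982, 0.0, 0.0]
contact_force: [-0.9, 0.8, -1.3]
gripper_width: 0.0405
finger_force: 81.2
```

Call:
arm_command:
  plan:
    - {"x": 0, "y": 0.03, "z": 0, "rx": 0, "ry": 0, "rz": -0.14}
    - {"x": 0, "y": 0.03, "z": 0, "rx": 0, "ry": 0, "rz": -0.28}
    - {"x": 0, "y": 0.03, "z": 0, "rx": 0, "ry": 0, "rz": -0.42}
    - {"x": 0.1, "y": 0.03, "z": -0.1, "rx": 0, "ry": 0, "rz": -0.537}
    - {"x": 0.19, "y": 0.03, "z": -0.2, "rx": 0, "ry": 0, "rz": -0.537}
    - {"x": 0.19, "y": 0.03, "z": -0.35, "rx": 0, "ry": 0, "rz": -0.537}
    - {"x": 0.19, "y": 0.03, "z": -0.35, "rx": 0, "ry": 0, "rz": -0.537}
    - {"x": 0.19, "y": 0.03, "z": -0.35, "rx": 0, "ry": 0, "rz": -0.537}

```text
clock: 29.88
eef_pos: [0.444, 0.3314, 0.1064]
tool_rot: [0.021, 1.0, -0.001, -0.001]
contact_force: [0.0, -0.9, -0.4]
gripper_width: 0.0406
finger_force: 81.2
```

Run:
```python
from h import *
from scipy.spatial.transform import Rotation as R
s=state();r=R.from_quat(s['tool_rot']).as_matrix();print(s['eef_pos'].round(4),np.degrees(np.arctan2(r[1,1],r[0,1])),s['gripper_width'],s['joint_pos'].round(2))
im,d,P=snap("wrist");save("w4",im,1.4);X=cloud(d,P)
for c in("wrist","scene","side"):
    if c!="wrist": im,d,P=snap(c);X=cloud(d,P)
    print(c)
    for q in regions_of(c,"wedge_center")[:3]:
        m=q["pixels"]&(d>0)&(X[...,2]>.06)&(X[...,2]<.125);p=X[m]
        if len(p)>20: print(q["conf"],np.round(q["bbox"]),cv2.minAreaRect(p[:,:2].astype(np.float32)*1000),np.percentile(p[:,2],[5,50,95]).round(4),p[:,0].max().round(4))
```

```text
[0.444  0.3314 0.1064] 87.62843645310727 0.04058238887989776 [ 0.99  0.31 -0.45 -0.   -0.82 -2.61]
wrist
0.69 [222. 264. 335. 417.] ((459.7672119140625, 329.99285888671875), (42.07887649536133, 58.03678894042969), 88.2170639038086) [0.0848 0.1049 0.1059] 0.4888
scene
0.67 [378. 188. 395. 214.] ((490.580322265625, 326.6712646484375), (42.7720832824707, 113.1165771484375), 86.82759094238281) [0.0831 0.1063 0.1098] 0.5477
0.53 [186. 191. 200. 228.] ((461.74810791015625, -272.54180908203125), (110.70879364013672, 38.84883117675781), 7.798798084259033) [0.0612 0.072  0.1236] 0.5168
side
0.74 [226. 151. 264. 165.] ((485.1810302734375, 323.41937255859375), (107.95764923095703, 44.631919860839844), 0.48520269989967346) [0.0792 0.0977 0.1067] 0.5392
0.22 [267. 145. 315. 212.] ((585.764404296875, 156.58135986328125), (365.20684814453125, 86.40778350830078), 87.60482788085938) [0.0732 0.0779 0.1041] 0.6343
```

View pics/w4.png

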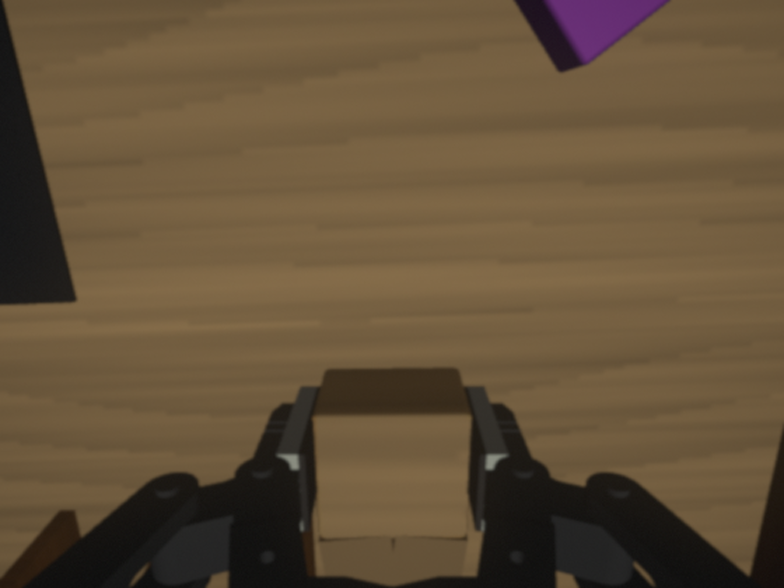

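The wedge is held squarely between the fingers at (392,475), tail towards the camera and level. Its base is about 2 mm above the ledge. Now I slide it in.

Call:
arm_command:
  plan:
    - {"x": 0, "y": 0.025, "z": 0, "rx": 0, "ry": 0, "rz": 0}
    - {"x": 0.1, "y": 0.02, "z": 0, "rx": 0, "ry": 0, "rz": 0}
    - {"x": 0.2, "y": 0.016, "z": 0, "rx": 0, "ry": 0, "rz": 0}
    - {"x": 0.3, "y": 0.012, "z": 0, "rx": 0, "ry": 0, "rz": 0}
    - {"x": 0.4, "y": 0.008, "z": 0, "rx": 0, "ry": 0, "rz": 0}
    - {"x": 0.5, "y": 0.004, "z": 0, "rx": 0, "ry": 0, "rz": 0}
    - {"x": 0.6, "y": 0, "z": 0, "rx": 0, "ry": 0, "rz": 0}
    - {"x": 0.6, "y": 0, "z": 0, "rx": 0, "ry": 0, "rz": 0}
    - {"x": 0.6, "y": 0, "z": 0, "rx": 0, "ry": 0, "rz": 0}

```text
clock: 30.93
eef_pos: [0.5175, 0.332, 0.1063]
tool_rot: [0.022, 1.0, -0.0, -0.0]
contact_force: [-1.1, 0.6, -1.6]
gripper_width: 0.0408
finger_force: 81.0
```

Call:
arm_command:
  plan:
    - {"x": 0.03, "y": -0.001, "z": -0.01, "rx": 0, "ry": 0, "rz": 0}
    - {"x": 0.06, "y": -0.002, "z": -0.01, "rx": 0, "ry": 0, "rz": 0}
    - {"x": 0.09, "y": -0.003, "z": -0.01, "rx": 0, "ry": 0, "rz": 0}
    - {"x": 0.09, "y": -0.003, "z": -0.01, "rx": 0, "ry": 0, "rz": 0}

```text
clock: 31.27
eef_pos: [0.5269, 0.3321, 0.1053]
tool_rot: [0.021, 1.0, -0.0, -0.001]
contact_force: [-2.5, -0.1, -2.7]
gripper_width: 0.0411
finger_force: 80.9
```

Call:
arm_command:
  plan:
    - {"x": 0.02, "y": -0.003, "z": -0.005, "rx": 0, "ry": 0, "rz": 0}
    - {"x": 0.04, "y": -0.005, "z": -0.005, "rx": 0, "ry": 0, "rz": 0}
    - {"x": 0.05, "y": -0.007, "z": -0.005, "rx": 0, "ry": 0, "rz": 0}
    - {"x": 0.05, "y": -0.007, "z": -0.005, "rx": 0, "ry": 0, "rz": 0}

```text
clock: 31.6
eef_pos: [0.5311, 0.3323, 0.1045]
tool_rot: [0.021, 1.0, 0.0, -0.002]
contact_force: [-13.1, 7.0, 0.4]
gripper_width: 0.0405
finger_force: 81.3
```

Call:
arm_command:
  plan:
    - {"x": 0.02, "y": 0, "z": 0, "rx": 0, "ry": 0, "rz": 0}
    - {"x": 0.04, "y": 0, "z": 0, "rx": 0, "ry": 0, "rz": 0}
    - {"x": 0.05, "y": 0, "z": 0, "rx": 0, "ry": 0, "rz": 0}
    - {"x": 0.05, "y": 0, "z": 0, "rx": 0, "ry": 0, "rz": 0}

```text
clock: 31.93
eef_pos: [0.5357, 0.3325, 0.1043]
tool_rot: [0.021, 1.0, 0.0, -0.003]
contact_force: [-19.1, 8.8, 2.9]
gripper_width: 0.0407
finger_force: 81.6
```

Call:
arm_command:
  plan:
    - {"x": 0.02, "y": -0.005, "z": 0, "rx": 0, "ry": 0, "rz": 0}
    - {"x": 0.03, "y": -0.01, "z": 0, "rx": 0, "ry": 0, "rz": 0}
    - {"x": 0.03, "y": -0.01, "z": 0, "rx": 0, "ry": 0, "rz": 0}
    - {"x": 0.03, "y": -0.01, "z": 0, "rx": 0, "ry": 0, "rz": 0}

```text
clock: 32.27
eef_pos: [0.5382, 0.3326, 0.1043]
tool_rot: [0.021, 1.0, 0.001, -0.003]
contact_force: [-26.0, 14.8, 3.7]
gripper_width: 0.0408
finger_force: 81.6
```

Call:
arm_command:
  plan:
    - {"x": 0, "y": 0, "z": 0, "rx": 0, "ry": 0, "rz": 0}
    - {"x": 0, "y": 0, "z": 0, "rx": 0, "ry": 0, "rz": 0}
    - {"x": 0, "y": 0, "z": 0, "rx": 0, "ry": 0, "rz": 0}
    - {"x": 0, "y": 0, "z": 0, "rx": 0, "ry": 0, "rz": 0}
    - {"x": -0.05, "y": 0, "z": 0.02, "rx": 0, "ry": 0, "rz": 0}
    - {"x": -0.3, "y": 0, "z": 0.1, "rx": 0, "ry": 0, "rz": 0}
    - {"x": -0.6, "y": 0, "z": 0.4, "rx": 0, "ry": 0, "rz": 0}
    - {"x": -0.8, "y": 0, "z": 0.8, "rx": 0, "ry": 0, "rz": 0}
    - {"x": -0.8, "y": 0, "z": 1, "rx": 0, "ry": 0, "rz": 0}
  grip: -0.5

```text
clock: 33.02
eef_pos: [0.4446, 0.3285, 0.2235]
tool_rot: [0.021, 1.0, -0.001, -0.001]
contact_force: [0.7, 0.8, 0.3]
gripper_width: 0.0637
finger_force: 0.0
```

Call:
arm_command:
  plan:
    - {"x": 0, "y": -0.1, "z": 0.2, "rx": 0, "ry": 0, "rz": 0.14}
    - {"x": 0, "y": -0.2, "z": 0.4, "rx": 0, "ry": 0, "rz": 0.28}
    - {"x": 0.1, "y": -0.3, "z": 0.64, "rx": 0, "ry": 0, "rz": 0.42}
    - {"x": 0.2, "y": -0.4, "z": 0.64, "rx": 0, "ry": 0, "rz": 0.56}
    - {"x": 0.3, "y": -0.5, "z": 0.64, "rx": 0, "ry": 0, "rz": 0.7}
    - {"x": 0.4, "y": -0.6, "z": 0.64, "rx": 0, "ry": 0, "rz": 0.84}
    - {"x": 0.5, "y": -0.73, "z": 0.64, "rx": 0, "ry": 0, "rz": 1.0}
  grip: -1

```text
clock: 33.6
eef_pos: [0.5078, 0.2418, 0.3007]
tool_rot: [-0.365, 0.931, 0.0, 0.0]
contact_force: [0.9, -0.2, -0.5]
gripper_width: 0.0853
finger_force: 0.0
```

Call:
arm_command:
  plan:
    - {"x": 0.1, "y": 0, "z": 0, "rx": 0, "ry": 0, "rz": 0.15}
    - {"x": 0.2, "y": 0, "z": 0, "rx": 0, "ry": 0, "rz": 0.3}
    - {"x": 0.35, "y": 0, "z": 0, "rx": 0, "ry": 0, "rz": 0.45}
    - {"x": 0.35, "y": 0, "z": 0, "rx": 0, "ry": 0, "rz": 0.6}
    - {"x": 0.35, "y": 0, "z": 0, "rx": 0, "ry": 0, "rz": 0.75}
    - {"x": 0.35, "y": 0, "z": 0, "rx": 0, "ry": 0, "rz": 0.9}
    - {"x": 0.35, "y": 0, "z": 0, "rx": 0, "ry": 0, "rz": 1.0}
    - {"x": 0.35, "y": 0, "z": 0, "rx": 0, "ry": 0, "rz": 1.0}
    - {"x": 0.35, "y": 0, "z": 0, "rx": 0, "ry": 0, "rz": 1.0}

```text
clock: 34.35
eef_pos: [0.5493, 0.2421, 0.3004]
tool_rot: [-0.691, 0.723, -0.0, 0.0]
contact_force: [-0.2, -0.2, -0.3]
gripper_width: 0.0852
finger_force: 0.0
```

Run:
```python
from h import *
im,d,P=snap("wrist");save("w5",im,2,(100,60,440,420));X=cloud(d,P)
blobs(X,d>0,(.5,.2),(.68,.45),.098,.109,.005,nmin=30)
m=(d>0)&(abs(X[...,2]-.103)<.004)&(X[...,1]>.27)&(X[...,1]<.40)&(X[...,0]>.48)&(X[...,0]<.66)
q=X[m]
for x in np.arange(.501,.64,.006):
    y=np.sort(q[abs(q[:,0]-x)<.003][:,1])
    if len(y)>5:
        g=np.where(np.diff(y)>.004)[0]; print(round(x,3),len(y),y[0].round(4),[(y[i].round(4),y[i+1].round(4)) for i in g],y[-1].round(4))
q=q[(q[:,0]<.552)];print(np.unique(q[:,0].round(3))[:4],cv2.minAreaRect(q[:,:2].astype(np.float32)*1000))
for r in regions_of("wrist","wedge_center")[:1]:
    k=r["pixels"]&m;p=X[k];print(cv2.minAreaRect(p[:,:2].astype(np.float32)*1000),np.median(p[:,2]))
check()
```

```text
288 mid [0.5936 0.382  0.1015] size [0.059 0.011 0.007] ztop 0.1038 rect [593.6 381.9] [ 9.6 59.4] 88.4
2876 mid [0.5813 0.329  0.1033] size [0.111 0.079 0.011] ztop 0.1041 rect [581.1 328.3] [ 79.3 109.9] 87.5
0.525 68 0.3114 [] 0.3526
0.531 256 0.311 [] 0.3516
0.537 257 0.3103 [] 0.3517
0.543 257 0.3105 [] 0.3513
0.549 249 0.3104 [] 0.3514
0.555 257 0.3096 [] 0.351
0.561 357 0.2894 [(np.float64(0.3643), np.float64(0.3792))] 0.3833
0.567 533 0.2894 [(np.float64(0.3686), np.float64(0.3778))] 0.3875
0.573 527 0.29 [(np.float64(0.3669), np.float64(0.3786))] 0.3871
0.579 517 0.2901 [(np.float64(0.3669), np.float64(0.3776))] 0.3866
0.585 474 0.2905 [(np.float64(0.3652), np.float64(0.3781))] 0.3858
0.591 315 0.2899 [(np.float64(0.2928), np.float64(0.3162)), (np.float64(0.3651), np.float64(0.378))] 0.3868
0.597 267 0.2907 [(np.float64(0.2921), np.float64(0.3279)), (np.float64(0.3642), np.float64(0.3772))] 0.3861
0.603 279 0.2916 [(np.float64(0.301), np.float64(0.3297)), (np.float64(0.3632), np.float64(0.3768))] 0.3854
0.609 380 0.2919 [(np.float64(0.3168), np.float64(0.3225)), (np.float64(
[... 905 characters left out ...]
03.2] 88.5
42 mid [ 0.5807 -0.0019  0.1033] size [0.034 0.006 0.029] ztop 0.1151 rect [580.7  -1.9] [ 6.  34.4] 89.2
side tray
132 mid [ 0.4904 -0.2701  0.1077] size [0.019 0.022 0.035] ztop 0.1241 rect [ 490.5 -270.9] [19.9 20.9] 9.7
158 mid [ 0.4035 -0.3684  0.1079] size [0.019 0.021 0.034] ztop 0.124 rect [ 403.5 -368.3] [21.  18.8] 87.8
138 mid [ 0.3982 -0.2807  0.1079] size [0.02  0.021 0.035] ztop 0.124 rect [ 398.4 -280.9] [21.2 18.3] 33.1
side rack
105 mid [ 0.5754 -0.0033  0.1007] size [0.038 0.017 0.025] ztop 0.112 rect [575.5  -3. ] [17.  37.4] 88.2
409 mid [0.5763 0.3358 0.115 ] size [0.107 0.103 0.054] ztop 0.1346 rect [575.9 335.9] [107.3 102.8] 0.9
[0.5493 0.2424 0.3003] 34.55
```

View pics/w5.png

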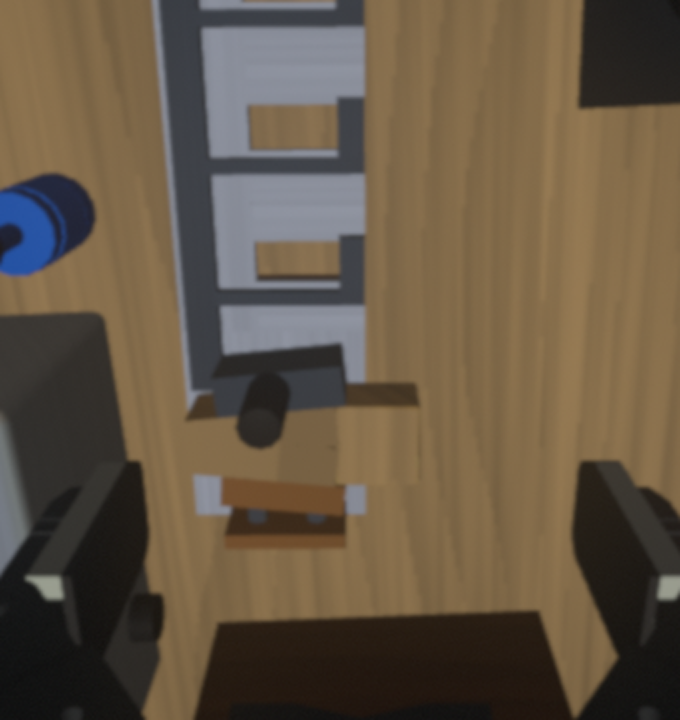

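The crop shows the wedge (330,435) lying flat and fully in the gap between the block (280,380) and the stop (285,495). The stop has been pressed back about 2–3 mm and the gate is shut. All three jars are upright on the tray, so I'm handing in.

```bash
python3 -c "
from h import *
print(sign_off())"
```

```text
the job is handed in; nothing more can be done
None
```

The job is handed in: three round jars (all that were there) stand upright on the tray, the tin is in its bay, the gate is shut, and the wooden wedge is jammed in the gap, pressing the stop back by about 2–3 mm in the last camera check; sign-off returned no verdict.

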